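Fetch a slide carrier from behind dropper bottles

ROBOT

A 7-joint arm with a two-finger parallel gripper is mounted at the origin on a cart in front of the work surface, level with it; the furniture and walls round the work are solid. World frame = base frame: x ahead of the robot, y to its left, z up, the work surface at z = 0. Lengths are in m, angles in rad, forces in N, time in s.
With the tool pointing down it reaches from about 0.4 to 0.875 m from the base axis. Payload 19.3 kg.
Tool frame: the origin (TCP) lies at the very end of the fingers, on their centre line; the grasp point (between the pads) lies 19 mm behind it; z points along the fingers, x is the direction in which the jaws open and shut, and the axes are right-handed (so a half turn about z gives the same grasp; the last joint's range is limited). The gripper opens to 85 mm and grips with 20 to 120 N. Pads are 22 mm wide; open, the fingers measure 114 mm over their backs; the gripper's body (76 mm by 85 mm) begins 54 mm behind the grasp point. The pads swing forward as they close: fully open they stand 13 mm farther back than shut.
Start: joints at [1.166, 0.521, -0.036, 1.599, 0.021, 1.021, -0.113], TCP at [0.205, -0.59, 0.231] pointing down, gripper open.
Joint ranges: [-2.91, 2.91], [-0.3, 2.13], [-1.5, 1.42], [0.17, 2.43], [-1.26, 4.41], [0.16, 1.93], [-2.52, 2.52]. Speed limits (rad/s): [1.89, 1.89, 2.39, 2.39, 3.01, 3.01, 3.01].

INTERFACE

Orientations are given as [roll, pitch, yaw] about the fixed x, y, z axes, in that order (R = Rz(yaw) Ry(pitch) Rx(roll)).
In Python, from workcell import bot gives the robot as it stands.
- The arm moves only by the tool jog_arm, never from a script. Its argument "increments" is a list of rows, each an object of numbers: "wx", "wy", "wz": the turn, a rotation vector about the tool's x, y, z in degrees; "x", "y", "z": the shift along the tool's x, y, z in cm; "claw": the opening in per cent of the stroke, from 0 (shut) to 100 (fully open). A call has 1 to 10 rows; each row is the pose to reach, as a shift and turn from the pose measured when the call began, along the tool's axes at that moment; what a row does not reach only later rows make up. A row lasts 1/8 s, in which the tool goes at most 62.5 mm and 10.7 degrees, less where a joint would pass 70% of its speed; a pose out of reach is approached as far as the arm can. A call with a gripper value outside its range is refused whole. The fingers move at their own pace and stop on an object; "squeeze" is the grip in N (left out, the last holds). Time passes only in rows, so rows that repeat a pose let the fingers close. It gives the time, the measured TCP pose, the force and the opening at its end, in the units of the state.
- bot.observe(): the state, without advancing time (a new reading comes with each control period).
- bot.grab_frame(name): name is "side" or "top"; returns a dict with "pixels" (400x640x3 uint8, red, green, blue), "fov_y" (degrees; the focal length in pixels is half the picture's height over the tangent of half this angle, whatever the lens; pixels are square), "cx", "cy" (the principal point, pixels), "k1" (the pictures are not rectified: a ray, as slopes to the right and down, at radius r is drawn at 1 + k1 r^2 times it, then the intrinsics apply), "origin" and "orientation" of the camera in the world. Camera axes: x right, y down, z forward; pixel columns grow to the right and rows downward; lengths in m; the calibration is good to about 2 mm. A picture is of the moment at which its call begins. There is no depth.
- bot.job_done(): hands the job in, once; it reports no verdict.
The state is a dict: "clock": time; "qpos": joint angles; "qd": joint speeds; "joint_efforts": joint torques, N m; "position": TCP position; "tool_rot": TCP orientation; "force": force on the tool from outside, world axes, zero at the start; "moment": the same for the moment, N m; "grip_width": finger opening in m.
Only numpy, scipy, OpenCV 4.12 (cv2) and the standard library are available. Lean on these libraries where they do the work, as an engineer would, in place of code of your own. Each camera call takes 0.05 s, during which the arm holds its last target.

TASK

Move the two dropper bottles off the tray and stand both on the green side mat, then slide the blue slide carrier out from between the rails until it sticks out over the tray's open front edge, and lift it onto the stand of its own colour, lying flat and along the stand between its end lips. After that stand each bottle upright back on the tray, exactly where it stood at the start.

Things in the scene. Friction and masses are not known exactly. Their poses are not given: they have to be found in the camera images.
- red_bottle_mid (a point): Dropper bottle, red rubber teat, dark, nearly black glass body, upright on the tray; about 110 g. 139 mm high; body 49 mm across up to 80 mm above the foot; the teat on top, 17 mm across, runs from 90 to 139 mm above the foot (grip it there from above). This point: on its axis, half-way up, 69.5 mm above the foot; z up.
- black_bottle_mid (a point): Dropper bottle, black rubber teat, brown glass body, upright on the tray; about 110 g. 133 mm high; body 45 mm across up to 74 mm above the foot; the teat on top, 17 mm across, runs from 84 to 133 mm above the foot (grip it there from above). This point: on its axis, half-way up, 66.5 mm above the foot; z up.
- carrier_mid (a point): Blue slide carrier plate, two white strips with a red dot each on its top; 100 mm along its x, 56 mm along its y, 6 mm thick, about 60 g. This point is its centre. At the start it lies on the tray between the rails, behind the bottles; it slides when pushed on its rear edge.
- tray: White fixed tray: slab 210 mm along x, 150 mm along y, 24 mm high; origin at the centre of its underside, on the worktop; open front edge at x = -105 mm, nearest the robot. The bottles stand on grey printed rings at about x = -75, y = +36 and -36 mm; which is on which side varies.
- tray_lane (a point): Centre of the tray's lane floor, 24 mm above the worktop, axes as the tray's. Two metal rails, 14 mm high, from x = -35 to +105 mm leave a lane 62 mm wide (too narrow for fingers beside the carrier). A back stop, also 14 mm high, has its face at x = +97 mm; about 40 mm of lane is free between it and the carrier's rear edge, room for shut fingertips to push.
- mat: Green square side mat, fixed, 140 x 140 x 3 mm, with room for both bottles side by side; origin at the centre of its underside, on the worktop; x and y along its edges.
- blue_stand_top (a point): Fixed viewing stand, blue base and end lips, white top. This point: centre of the white top, 30 mm above the worktop; x along its length. Base 144 x 70 x 8 mm; white block on it 140 x 40 mm, so a 56 mm wide carrier overhangs it 8 mm each side and fingers can straddle it. Lips 3 mm high at both ends, 124 mm apart inside.
- yellow_stand_top (a point): Fixed viewing stand, yellow base and end lips, white top (not used). This point: centre of the white top, 30 mm above the worktop; x along its length. Base 144 x 70 x 8 mm; white block on it 140 x 40 mm, so a 56 mm wide carrier overhangs it 8 mm each side and fingers can straddle it. Lips 3 mm high at both ends, 124 mm apart inside.
Mind the look-alikes: they are no part of the job. There is more than one size of the part that bears carrier_mid; the job needs the larger.

How it is judged:
By the outcome, as a careful person would: the job done as asked, in the order asked, and still so for the second after the job is handed in, with the robot touching nothing.
It also fails if it takes over 134 s, if anything falls off the work surface, if the arm or the gripper's body presses on something with over 40 N, if the wrist force passes 120 N, or if a joint passes its speed limit or range.

## Working session

There is one attempt and no reset: what is moved stays moved. The work goes in short steps, Python scripts to look and compute and a tool call to move; the robot and the scene stay as the last step left them, time stands still between calls to the robot, and variables do not carry over. Pictures are saved under pics/ and viewed, and the job is handed in when it is done.

Besides the shell and the picture viewer there is one more tool, called after ">>>" as name(argument=value, ...), one argument or row to a line, values as JSON. jog_arm: Moves the arm, as the interface text tells. Its arguments: {"type":"object","properties":{"increments":{"type":"array","items":{"type":"object","properties":{"wx":{"type":"number"},"wy":{"type":"number"},"wz":{"type":"number"},"x":{"type":"number"},"y":{"type":"number"},"z":{"type":"number"},"claw":{"type":"number"}}}},"squeeze":{"type":"number"}},"required":["increments"]}

```bash
ls; mkdir -p pics; python3 - <<'E'
from workcell import bot
import cv2,numpy as np
print(bot.observe())
for n in("top","side"):
    f=bot.grab_frame(n);cv2.imwrite(f"pics/{n}0.png",f["pixels"][:,:,::-1]);print({k:v for k,v in f.items() if k!="pixels"})
E
```

```text
pics
{'clock': 0.0, 'qpos': array([ 1.1658158 ,  0.52201617, -0.03633165,  1.59999933,  0.02120896,
        1.02112324, -0.1127832 ]), 'qd': array([-3.70350342e-04, -3.99486437e-05, -1.38115765e-03, -2.88778106e-04,
       -7.38854758e-04, -1.16573227e-03,  6.47458037e-04]), 'joint_efforts': array([ 1.69844916e-04, -9.27121282e+01,  1.97998367e+00, -3.69939888e+01,
        1.77607290e-02,  8.14554660e-03, -3.22447204e-05]), 'position': array([ 0.20520257, -0.58998941,  0.23072746]), 'tool_rot': array([ 3.14150330e+00,  1.15733106e-03, -1.23600081e+00]), 'force': array([0.070555  , 0.07176196, 0.79032758]), 'moment': array([-0.05469061, -0.02747878,  0.01589329]), 'grip_width': 0.08502374272507177}
{'fov_y': 45.19369523676932, 'cx': 311.23943312352424, 'cy': 197.1817364854444, 'k1': -0.1487619058474592, 'origin': array([ 0.40875141, -0.00675183,  1.43805394]), 'orientation': array([-3.08729575,  0.00970962, -1.5649947 ])}
{'fov_y': 52.992344337409165, 'cx': 317.2510455084861, 'cy': 197.9819513052854, 'k1': -0.06156779140848892, 'origin': array([0.11362428, 0.73018618, 0.6370354 ]), 'orientation': array([-2.14049275,  0.01665774, -2.68597072])}
```

View pics/top0.png

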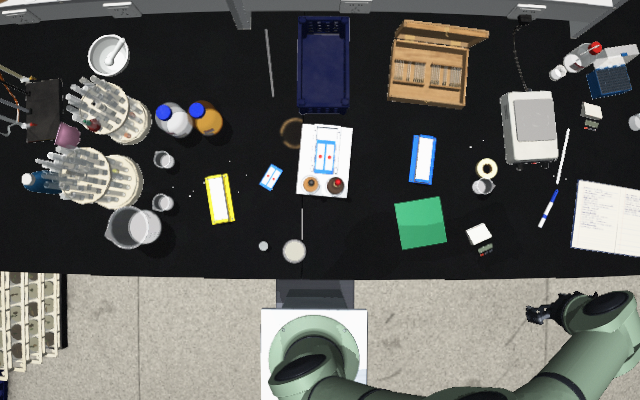

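View pics/side0.png

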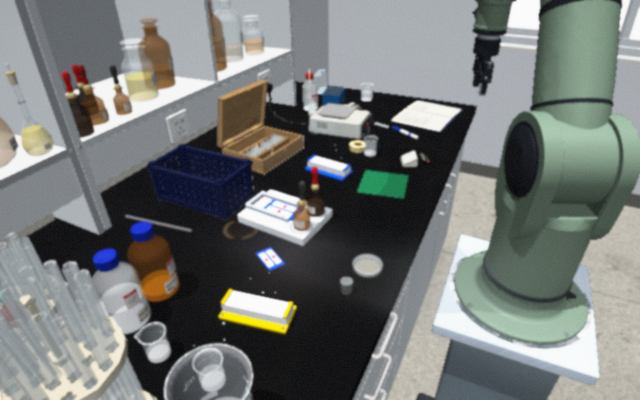

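```bash
cat > h.py <<'E'
from workcell import bot
import cv2,numpy as np
from scipy.spatial.transform import Rotation as Ro
def cam(n,save=None):
    f=bot.grab_frame(n)
    if save: cv2.imwrite(save,f["pixels"][:,:,::-1])
    F=200/np.tan(np.radians(f["fov_y"])/2)
    f["K"]=np.array([[F,0,f["cx"]],[0,F,f["cy"]],[0,0,1]]);f["D"]=np.array([f["k1"],0,0,0.])
    f["R"]=Ro.from_euler("xyz",f["orientation"]).as_matrix()
    return f
def ray(f,uv):
    p=cv2.undistortPoints(np.array(uv,float).reshape(-1,1,2),f["K"],f["D"])[:,0]
    return np.c_[p,np.ones(len(p))]@f["R"].T
def plane(f,uv,z):
    d=ray(f,uv);o=f["origin"];return o+d*((z-o[2])/d[:,2])[:,None]
def proj(f,P):
    P=np.array(P,float).reshape(-1,3);r=f["R"].T
    return cv2.projectPoints(P,cv2.Rodrigues(r)[0],-r@f["origin"],f["K"],f["D"])[0][:,0]
def tri(f,a,g,b):
    d1=ray(f,[a])[0];d2=ray(g,[b])[0]
    s=np.linalg.lstsq(np.c_[d1,-d2],g["origin"]-f["origin"],rcond=None)[0]
    p=f["origin"]+s[0]*d1;q=g["origin"]+s[1]*d2;return (p+q)/2,np.linalg.norm(p-q)
def crop(img,x0,y0,x1,y1,k,fn):
    cv2.imwrite(fn,cv2.resize(img[y0:y1,x0:x1,::-1],None,fx=k,fy=k,interpolation=cv2.INTER_CUBIC))
E
python3 - <<'E'
from h import *
t=cam("top");s=cam("side")
crop(t["pixels"],255,115,365,205,7,"pics/t1.png")
crop(t["pixels"],385,125,455,260,4,"pics/t2.png")
crop(s["pixels"],230,150,420,280,4,"pics/s1.png")
E
```

```text
(no output)
```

View pics/t1.png

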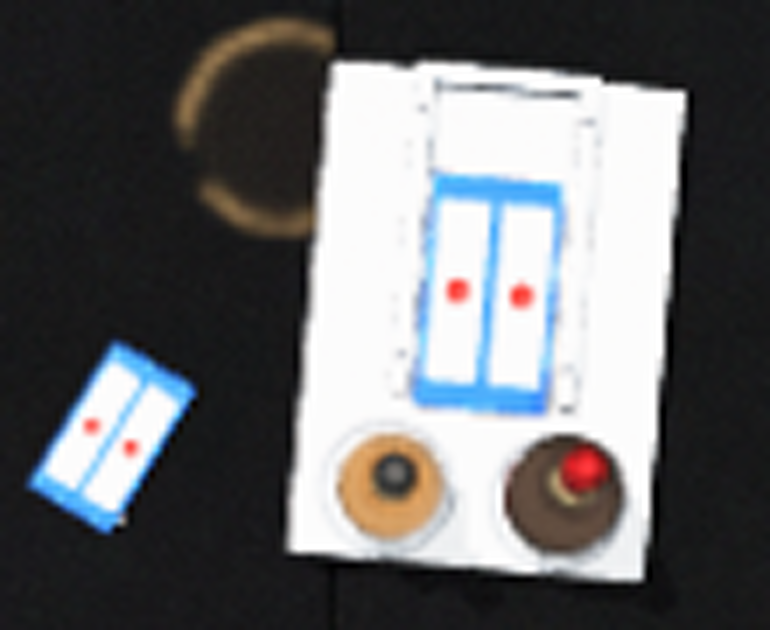

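View pics/t2.png

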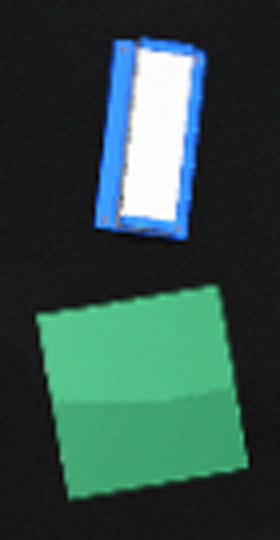

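View pics/s1.png

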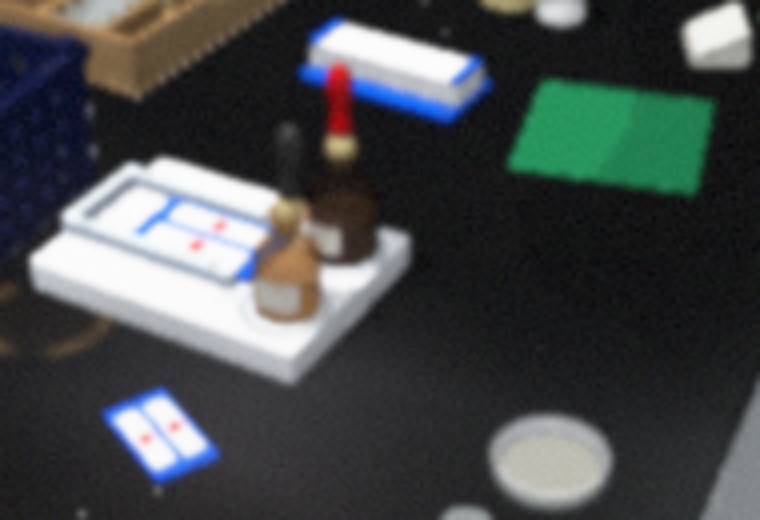

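```bash
cat >> h.py <<'E'
def big(m,x0,y0,x1,y1):
    z=np.zeros_like(m);z[y0:y1,x0:x1]=m[y0:y1,x0:x1]
    c=cv2.findContours(z,cv2.RETR_EXTERNAL,cv2.CHAIN_APPROX_NONE)[0]
    return max(c,key=cv2.contourArea)
def quad(f,c,z,rep=""):
    # sub-poly: undistort contour to plane, minAreaRect
    P=plane(f,c.reshape(-1,2),z)[:,:2]
    o=P.mean(0);(cc,wh,a)=cv2.minAreaRect(((P-o)*1000).astype(np.float32))
    w,h=wh
    if h>w: w,h=h,w;a+=90
    a=(a+90)%180-90
    ctr=np.array(cc)/1000+o
    print(rep,"c",ctr.round(4),"len",round(w,1),"wid",round(h,1),"ang",round(a,1));return ctr,a
E
python3 - <<'E'
from h import *
t=cam("top");s=cam("side")
def masks(f):
    h=cv2.cvtColor(f["pixels"],cv2.COLOR_RGB2HSV)
    return dict(white=cv2.inRange(h,(0,0,150),(179,60,255)),blue=cv2.inRange(h,(95,110,90),(125,255,255)),green=cv2.inRange(h,(60,80,60),(90,255,255)),nb=cv2.inRange(h,(0,0,110),(179,255,255)))
m=masks(t)
quad(t,big(m["nb"],292,118,362,205),.024,"tray")
quad(t,big(m["blue"],310,135,340,176),.030,"carrier")
quad(t,big(m["blue"],255,155,290,200),.006,"small")
quad(t,big(m["green"],385,190,455,255),.003,"mat")
quad(t,big(m["blue"],385,125,455,190),.008,"stand(base)")
quad(t,big(m["white"],385,125,455,190),.030,"standtop")
q=masks(s)
quad(s,big(q["green"],340,160,420,205),.003,"mat side")
quad(s,big(q["white"],300,150,360,180),.030,"standtop side")
h=cv2.cvtColor(t["pixels"],cv2.COLOR_RGB2HSV); g=cv2.cvtColor(s["pixels"],cv2.COLOR_RGB2HSV)
red=lambda h:cv2.inRange(h,(0,170,90),(8,255,255))|cv2.inRange(h,(172,170,90),(179,255,255))
c=big(red(h),328,176,345,190);print("red top",c.reshape(-1,2).min(0),c.reshape(-1,2).max(0),c.reshape(-1,2).mean(0))
c=big(red(g),308,160,322,190);print("red side",c.reshape(-1,2).min(0),c.reshape(-1,2).max(0))
crop(s["pixels"],285,160,340,235,10,"pics/s2.png")
crop(t["pixels"],298,170,352,202,14,"pics/t3.png")
E
```

```text
tray c [ 0.5969 -0.0295] len 213.7 wid 152.6 ang -4.7
carrier c [ 0.6057 -0.0304] len 98.4 wid 53.8 ang -4.8
small c [0.5469 0.1302] len 75.2 wid 42.5 ang -30.4
mat c [ 0.4122 -0.3211] len 143.0 wid 142.6 ang 9.6
stand(base) c [ 0.6047 -0.326 ] len 148.9 wid 73.3 ang -7.1
standtop c [ 0.603  -0.3252] len 124.3 wid 42.8 ang -7.2
mat side c [ 0.4114 -0.3166] len 154.6 wid 143.9 ang -80.5
standtop side c [ 0.5922 -0.3099] len 147.7 wid 72.7 ang -6.5
red top [335 179] [340 184] [337.35294118 181.76470588]
red side [312 167] [317 182]
```

View pics/s2.png

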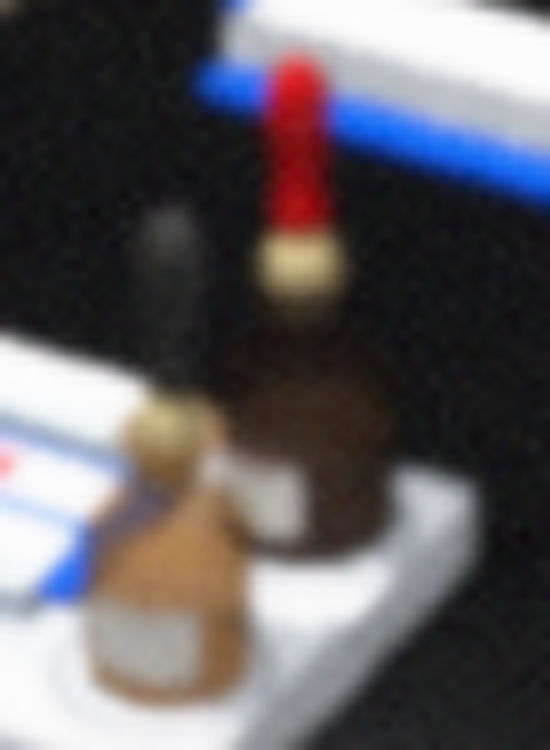

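View pics/t3.png

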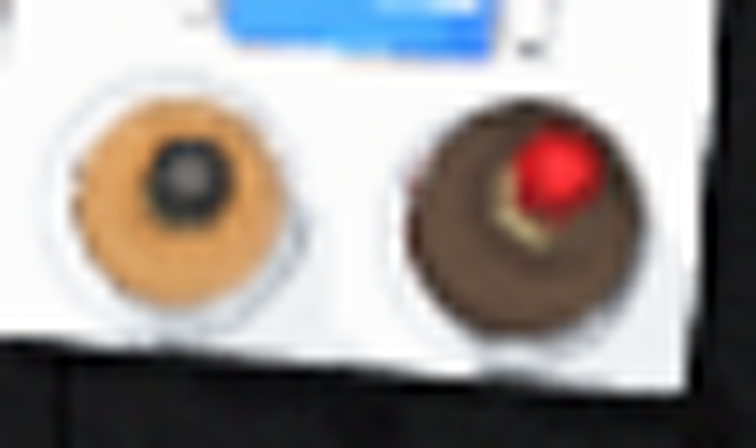

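```bash
python3 - <<'E'
from h import *
t=cam("top");s=cam("side")
a=np.radians(-4.75);R=np.array([[np.cos(a),-np.sin(a)],[np.sin(a),np.cos(a)]]);c=np.array([.5969,-.0295])
print("nominal", c+R@[-.075,.036],c+R@[-.075,-.036])
def sc(u,v,x0,y0,k): return ((u+.5)/k-.5+x0,(v+.5)/k-.5+y0)
rt=sc(558,168,298,170,14);rb=sc(525,217,298,170,14);bt=sc(189,180,298,170,14);bb=sc(180,205,298,170,14)
br=sc(168,205,298,170,14)
for n,u,z in(("rt",rt,.157),("rb",rb,.1),("bt",bt,.151),("bb",bb,.094),("ringb",br,.024)):
    p=plane(t,[u],z);print(n,p.round(4),"tray",(R.T@(p[0,:2]-c)).round(4))
# side: top of teat & foot
for n,u,z in(("rt",sc(300,140,285,160,10),.024+.115),("bt",sc(170,290,285,160,10),.024+.11)):
    p=plane(s,[u],z);print(n,"side",p.round(4))
# 2 views
print(tri(t,rt,s,sc(299,65,285,160,10)),tri(t,bt,s,sc(172,212,285,160,10)))
# side-view tray corner check, mat corners
for n,l in (("tray",[(-.105,.075),(-.105,-.075),(.105,.075)]),):
    print(proj(s,[np.r_[c+R@q,.024] for q in l]).round(1))
mc=np.array([.4122,-.3211]);b=np.radians(9.6);Rm=np.array([[np.cos(b),-np.sin(b)],[np.sin(b),np.cos(b)]])
print(proj(s,[np.r_[mc+Rm@np.array(q),.003] for q in((.07,.07),(.07,-.07),(-.07,-.07),(-.07,.07))]).round(1))
E
```

```text
nominal [0.52513868 0.01258697] [ 0.51917649 -0.05916574]
rt [[ 0.5206 -0.0636  0.157 ]] tray [-0.0732 -0.0403]
rb [[ 0.5157 -0.0596  0.1   ]] tray [-0.0784 -0.0367]
bt [[0.5184 0.0069 0.151 ]] tray [-0.0812  0.0298]
bb [[0.5183 0.0093 0.094 ]] tray [-0.0816  0.0322]
ringb [[0.5239 0.0127 0.024 ]] tray [-0.0762  0.036 ]
rt side [[ 0.5202 -0.0651  0.139 ]]
bt side [[0.5199 0.0064 0.134 ]]
(array([ 0.51977665, -0.06362475,  0.16143144]), np.float64(0.0009334894417395883)) (array([0.51802973, 0.00690452, 0.15648863]), np.float64(0.00015017069362843898))
[[301.9 237.8]
 [331.6 208. ]
 [236.3 213.7]]
[[356.5 190.6]
 [365.2 169.1]
 [408.1 174.4]
 [403.3 197.1]]
```

The two candidate carriers are at top-view (325,157), measuring about 100×56 mm between the rails, and at (271,177), about 75×42 mm and loose on the bench. The one on the tray is the larger and is the one meant (the crop above confirms it). The red-teat bottle is at (337,185) on the tray's right, and the black-teat bottle is at (311,184) on the left. The blue stand is at (423,160).

```bash
cat > g.py <<'E'
import sys
from h import *
def go(x,y,z,yaw):
    o=bot.observe();R0=Ro.from_euler("xyz",o["tool_rot"]);R1=Ro.from_euler("xyz",[np.pi,0,np.radians(yaw)])
    d=R0.inv().apply(np.array([x,y,z])-o["position"])*100
    w=np.degrees((R0.inv()*R1).as_rotvec())
    print("xyz cm",d.round(2),"w deg",w.round(1),"| at",o["position"].round(4),np.degrees(o["tool_rot"]).round(1),"t",round(o["clock"],2),"F",o["force"].round(1),"g",round(o["grip_width"],4))
if __name__=="__main__": go(*map(float,sys.argv[1:]))
E
python3 g.py .52 -.064 .23 0
```

```text
xyz cm [-39.37 -47.01   0.13] w deg [ -0.    0.  -70.8] | at [ 0.2053 -0.5903  0.2312] [180.    0.  -70.8] t 0.4 F [ 0.2 -0.2  0.4] g 0.0854
```

>>> jog_arm(
  increments=[
    {"x": -39.4, "y": -47, "z": 0, "wz": -70.8, "claw": 50},
    {"x": -39.4, "y": -47, "z": 0, "wz": -70.8, "claw": 50},
    {"x": -39.4, "y": -47, "z": 0, "wz": -70.8, "claw": 50},
    {"x": -39.4, "y": -47, "z": 0, "wz": -70.8, "claw": 50},
    {"x": -39.4, "y": -47, "z": 0, "wz": -70.8, "claw": 50},
    {"x": -39.4, "y": -47, "z": 0, "wz": -70.8, "claw": 50},
    {"x": -39.4, "y": -47, "z": 0, "wz": -70.8, "claw": 50},
    {"x": -39.4, "y": -47, "z": 0, "wz": -70.8, "claw": 50},
    {"x": -39.4, "y": -47, "z": 0, "wz": -70.8, "claw": 50},
    {"x": -39.4, "y": -47, "z": 0, "wz": -70.8, "claw": 50},
  ],
)

```text
schema error: expected keys wx, wy, wz, x, y, z, claw
```

```bash
python3 g.py .52 -.064 .23 0
```

```text
xyz cm [-39.37 -47.01   0.13] w deg [ -0.    0.  -70.8] | at [ 0.2053 -0.5903  0.2312] [180.    0.  -70.8] t 0.4 F [ 0.2 -0.2  0.4] g 0.0854
```

All keys required.

>>> jog_arm(
  increments=[
    {"wx": 0, "wy": 0, "wz": -70.8, "x": -39.4, "y": -47, "z": 0, "claw": 50},
    {"wx": 0, "wy": 0, "wz": -70.8, "x": -39.4, "y": -47, "z": 0, "claw": 50},
    {"wx": 0, "wy": 0, "wz": -70.8, "x": -39.4, "y": -47, "z": 0, "claw": 50},
    {"wx": 0, "wy": 0, "wz": -70.8, "x": -39.4, "y": -47, "z": 0, "claw": 50},
    {"wx": 0, "wy": 0, "wz": -70.8, "x": -39.4, "y": -47, "z": 0, "claw": 50},
    {"wx": 0, "wy": 0, "wz": -70.8, "x": -39.4, "y": -47, "z": 0, "claw": 50},
    {"wx": 0, "wy": 0, "wz": -70.8, "x": -39.4, "y": -47, "z": 0, "claw": 50},
    {"wx": 0, "wy": 0, "wz": -70.8, "x": -39.4, "y": -47, "z": 0, "claw": 50},
    {"wx": 0, "wy": 0, "wz": -70.8, "x": -39.4, "y": -47, "z": 0, "claw": 50},
    {"wx": 0, "wy": 0, "wz": -70.8, "x": -39.4, "y": -47, "z": 0, "claw": 50},
  ],
)

```text
clock: 1.65
position: [0.5208, -0.0614, 0.2315]
tool_rot: [-3.141, -0.001, 0.001]
force: [0.5, -0.8, 0.5]
grip_width: 0.0431
```

```bash
python3 g.py .52 -.064 .23 0
```

```text
xyz cm [-0.08  0.26  0.15] w deg [-0. -0.  0.] | at [ 0.5208 -0.0614  0.2315] [-180.   -0.    0.] t 1.65 F [ 0.5 -0.8  0.5] g 0.0431
```

```bash
python3 - <<'E'
from h import *
s=cam("side");t=cam("top")
o=bot.observe();p=o["position"];print(proj(s,[p,p+[.0215,0,0],p-[.0215,0,0]]).round(1),proj(t,[p]).round(1))
crop(s["pixels"],260,110,370,230,5,"pics/s3.png")
crop(t["pixels"],280,130,380,230,5,"pics/t4.png")
E
```

```text
[[311.9 141.2]
 [304.  139.7]
 [319.9 142.7]] [[336.6 178.5]]
```

View pics/s3.png

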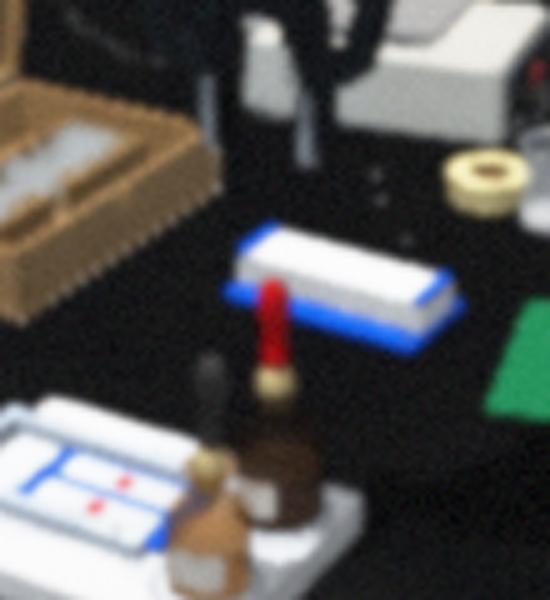

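View pics/t4.png

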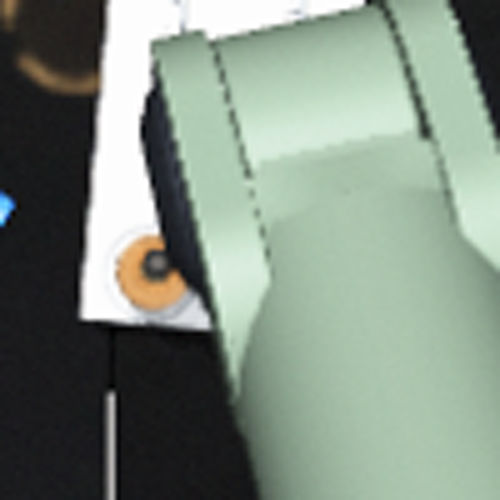

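>>> jog_arm(
  increments=[
    {"wx": 0, "wy": 0, "wz": 0, "x": -0.1, "y": 0.25, "z": 4, "claw": 50},
    {"wx": 0, "wy": 0, "wz": 0, "x": -0.1, "y": 0.25, "z": 8, "claw": 50},
    {"wx": 0, "wy": 0, "wz": 0, "x": -0.1, "y": 0.25, "z": 11, "claw": 50},
    {"wx": 0, "wy": 0, "wz": 0, "x": -0.1, "y": 0.25, "z": 11.1, "claw": 50},
    {"wx": 0, "wy": 0, "wz": 0, "x": -0.1, "y": 0.25, "z": 11.1, "claw": 50},
  ],
)

```text
clock: 2.38
position: [0.5215, -0.0606, 0.1215]
tool_rot: [-3.139, -0.002, 0.006]
force: [-0.8, 0.2, 0.4]
grip_width: 0.0425
```

```bash
python3 - <<'E'
from h import *
s=cam("side")
o=bot.observe();p=o["position"];print(p,o["force"])
crop(s["pixels"],270,140,370,230,7,"pics/s4.png")
E
```

```text
[ 0.52166317 -0.06062328  0.12173232] [ 0.42218564 -0.05637264  0.91087992]
```

View pics/s4.png

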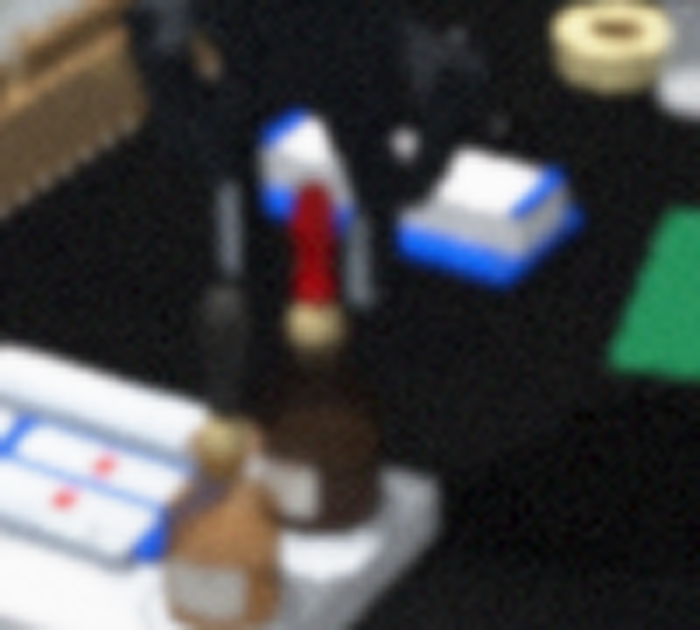

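```bash
python3 - <<'E'
from h import *
s=cam("side")
o=bot.observe();p=o["position"]
for dx in(-.036,-.0215,0,.0215,.036):
  for dy in(-.011,.011):
    q=proj(s,[p+[dx,dy,.005]])[0]; print(dx,dy,((q-[270,140]+.5)*7).round(0))
for q in([.52,-.064,.163],[.52,-.064,.114],[.5215,-.0606,.163],[.5215,-.0606,.114],[.52,-.064,.024]): print(q,((proj(s,[q])[0]-[270,140]+.5)*7).round(0))
E
python3 g.py .52 -.064 .1195 0
```

```text
-0.036 -0.011 [409. 279.]
-0.036 0.011 [383. 307.]
-0.0215 -0.011 [373. 271.]
-0.0215 0.011 [347. 299.]
0 -0.011 [320. 259.]
0 0.011 [293. 286.]
0.0215 -0.011 [268. 247.]
0.0215 0.011 [241. 274.]
0.036 -0.011 [234. 239.]
0.036 0.011 [206. 266.]
[0.52, -0.064, 0.163] [313. 181.]
[0.52, -0.064, 0.114] [316. 299.]
[0.5215, -0.0606, 0.163] [305. 185.]
[0.5215, -0.0606, 0.114] [308. 303.]
[0.52, -0.064, 0.024] [321. 501.]
xyz cm [-0.17  0.34  0.23] w deg [-0.1 -0.2  0.3] | at [ 0.5217 -0.0606  0.1218] [-179.9   -0.2    0.3] t 2.48 F [-0.3  0.4 -0.5] g 0.0428
```

>>> jog_arm(
  increments=[
    {"wx": 0, "wy": 0, "wz": 0, "x": -0.2, "y": 0.4, "z": 0.2, "claw": 50},
    {"wx": 0, "wy": 0, "wz": 0, "x": -0.2, "y": 0.4, "z": 0.2, "claw": 50},
    {"wx": 0, "wy": 0, "wz": 0, "x": -0.2, "y": 0.4, "z": 0.2, "claw": 50},
    {"wx": 0, "wy": 0, "wz": 0, "x": -0.2, "y": 0.4, "z": 0.2, "claw": 50},
  ],
)

```text
clock: 2.98
position: [0.5197, -0.0646, 0.1198]
tool_rot: [-3.139, -0.003, 0.006]
force: [-0.1, 0.5, -0.5]
grip_width: 0.0427
```

```bash
python3 g.py .52 -.064 .1195 0
```

```text
xyz cm [ 0.03 -0.06  0.03] w deg [-0.1 -0.2  0.3] | at [ 0.5197 -0.0646  0.1198] [-179.9   -0.2    0.3] t 2.98 F [-0.1  0.5 -0.5] g 0.0427
```

Centred within 1 mm. Closing.

>>> jog_arm(
  increments=[
    {"wx": 0, "wy": 0, "wz": 0, "x": 0, "y": 0, "z": 0, "claw": 30},
    {"wx": 0, "wy": 0, "wz": 0, "x": 0, "y": 0, "z": 0, "claw": 20},
    {"wx": 0, "wy": 0, "wz": 0, "x": 0, "y": 0, "z": 0, "claw": 10},
    {"wx": 0, "wy": 0, "wz": 0, "x": 0, "y": 0, "z": 0, "claw": 5},
    {"wx": 0, "wy": 0, "wz": 0, "x": 0, "y": 0, "z": 0, "claw": 5},
  ],
  squeeze=25,
)

```text
clock: 3.6
position: [0.5197, -0.0646, 0.1198]
tool_rot: [-3.139, -0.003, 0.006]
force: [-1.7, 1.0, 2.7]
grip_width: 0.016
```

```bash
python3 g.py .418 -.3545 .23 0;python3 - <<'E'
from h import *
s=cam("side")
crop(s["pixels"],270,140,370,230,7,"pics/s5.png")
E
```

```text
xyz cm [-10.31  28.91 -11.11] w deg [-0.1 -0.2  0.3] | at [ 0.5197 -0.0646  0.1198] [-179.9   -0.2    0.3] t 3.6 F [-1.7  1.   2.7] g 0.016
```

View pics/s5.png

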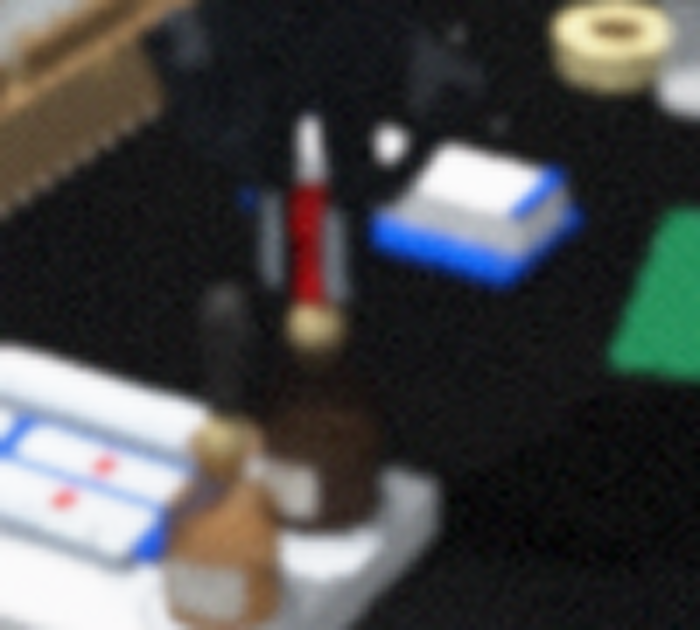

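>>> jog_arm(
  increments=[
    {"wx": 0, "wy": 0, "wz": 0, "x": 0, "y": 0, "z": -1.5, "claw": 5},
    {"wx": 0, "wy": 0, "wz": 0, "x": 0, "y": 0, "z": -5, "claw": 5},
    {"wx": 0, "wy": 0, "wz": 0, "x": 0, "y": 0, "z": -8, "claw": 5},
    {"wx": 0, "wy": 0, "wz": 0, "x": -1, "y": 3, "z": -8, "claw": 5},
    {"wx": 0, "wy": 0, "wz": 0, "x": -3, "y": 8, "z": -8, "claw": 5},
    {"wx": 0, "wy": 0, "wz": 0, "x": -5, "y": 13, "z": -8, "claw": 5},
    {"wx": 0, "wy": 0, "wz": 0, "x": -7, "y": 18, "z": -8, "claw": 5},
    {"wx": 0, "wy": 0, "wz": 0, "x": -9, "y": 23, "z": -8, "claw": 5},
    {"wx": 0, "wy": 0, "wz": 0, "x": -10.2, "y": 27, "z": -8, "claw": 5},
    {"wx": 0, "wy": 0, "wz": 0, "x": -10.2, "y": 29, "z": -8, "claw": 5},
  ],
)

```text
clock: 4.9
position: [0.418, -0.3577, 0.1996]
tool_rot: [-3.14, -0.003, 0.003]
force: [0.8, 0.1, -0.8]
grip_width: 0.0159
```

```bash
python3 - <<'E'
from h import *
s=cam("side","pics/s6.png")
E
python3 g.py .418 -.3545 .0988 0
```

```text
xyz cm [-0.08 -0.45 10.07] w deg [-0.1 -0.2  0.1] | at [ 0.4185 -0.3591  0.1995] [-1.799e+02 -2.000e-01  1.000e-01] t 4.95 F [-2.5 -3.1 -2.4] g 0.0158
```

View pics/s6.png

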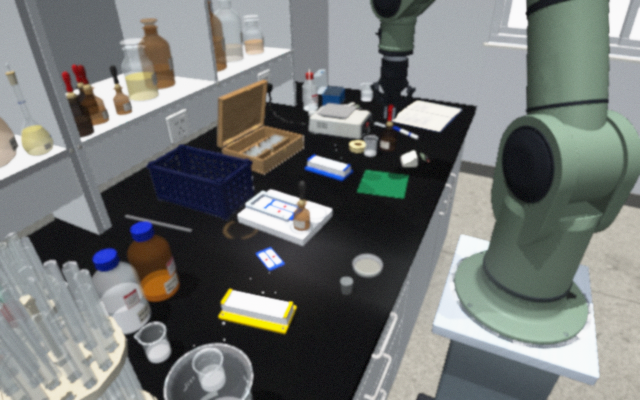

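>>> jog_arm(
  increments=[
    {"wx": 0, "wy": 0, "wz": 0, "x": 0, "y": -0.4, "z": 4, "claw": 5},
    {"wx": 0, "wy": 0, "wz": 0, "x": 0, "y": -0.4, "z": 7, "claw": 5},
    {"wx": 0, "wy": 0, "wz": 0, "x": 0, "y": -0.4, "z": 9, "claw": 5},
    {"wx": 0, "wy": 0, "wz": 0, "x": 0, "y": -0.4, "z": 9.5, "claw": 5},
    {"wx": 0, "wy": 0, "wz": 0, "x": 0, "y": -0.4, "z": 9.5, "claw": 5},
    {"wx": 0, "wy": 0, "wz": 0, "x": 0, "y": -0.4, "z": 9.7, "claw": 5},
    {"wx": 0, "wy": 0, "wz": 0, "x": 0, "y": -0.4, "z": 9.7, "claw": 5},
  ],
)

```text
clock: 5.82
position: [0.419, -0.3552, 0.103]
tool_rot: [-3.141, -0.004, 0.002]
force: [0.2, -0.2, -1.2]
grip_width: 0.0162
```

```bash
python3 g.py .418 -.3545 .0988 0;python3 - <<'E'
from h import *
s=cam("side")
crop(s["pixels"],340,110,430,210,6,"pics/s7.png")
E
```

```text
xyz cm [-0.1  -0.07  0.42] w deg [-0.  -0.2  0.1] | at [ 0.419  -0.3552  0.103 ] [-1.8e+02 -2.0e-01  1.0e-01] t 5.83 F [ 0.2 -0.2 -1.2] g 0.0162
```

View pics/s7.png

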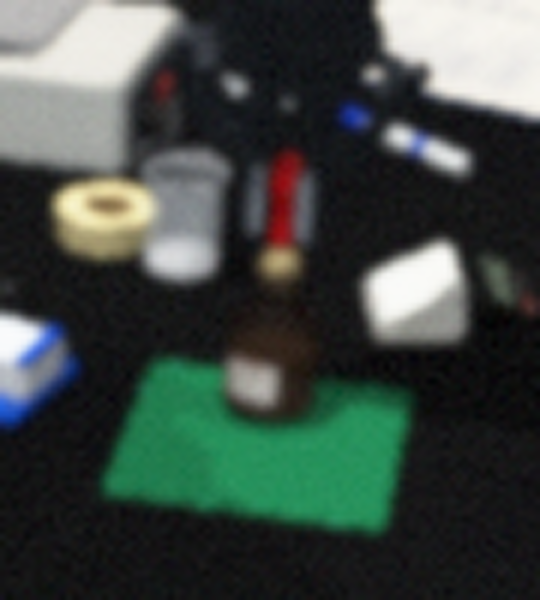

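>>> jog_arm(
  increments=[
    {"wx": 0, "wy": 0, "wz": 0, "x": 0, "y": 0, "z": 0.2, "claw": 5},
    {"wx": 0, "wy": 0, "wz": 0, "x": 0, "y": 0, "z": 0.4, "claw": 5},
    {"wx": 0, "wy": 0, "wz": 0, "x": 0, "y": 0, "z": 0.45, "claw": 5},
    {"wx": 0, "wy": 0, "wz": 0, "x": 0, "y": 0, "z": 0.45, "claw": 5},
  ],
)

```text
clock: 6.38
position: [0.4195, -0.3555, 0.0989]
tool_rot: [3.141, -0.005, 0.002]
force: [0.5, 1.7, 7.4]
grip_width: 0.016
```

Contact felt (7 N at the expected height). Release and rise.

>>> jog_arm(
  increments=[
    {"wx": 0, "wy": 0, "wz": 0, "x": 0, "y": 0, "z": 0, "claw": 30},
    {"wx": 0, "wy": 0, "wz": 0, "x": 0, "y": 0, "z": 0, "claw": 50},
    {"wx": 0, "wy": 0, "wz": 0, "x": 0, "y": 0, "z": 0, "claw": 50},
    {"wx": 0, "wy": 0, "wz": 0, "x": 0, "y": 0, "z": -2, "claw": 50},
    {"wx": 0, "wy": 0, "wz": 0, "x": 0, "y": 0, "z": -6, "claw": 50},
    {"wx": 0, "wy": 0, "wz": 0, "x": 0, "y": 0, "z": -11, "claw": 50},
    {"wx": 0, "wy": 0, "wz": 0, "x": 0, "y": 0, "z": -13, "claw": 50},
  ],
)

```text
clock: 7.25
position: [0.4194, -0.3558, 0.2315]
tool_rot: [3.14, -0.008, 0.002]
force: [-0.5, -0.2, 0.4]
grip_width: 0.043
```

```bash
python3 g.py .5187 .0068 .225 0;python3 - <<'E'
from h import *
s=cam("side","pics/s8.png");t=cam("top")
crop(s["pixels"],270,110,430,250,5,"pics/s8.png")
crop(t["pixels"],298,170,352,202,14,"pics/t8.png")
E
```

```text
xyz cm [ 10.01 -36.24   0.65] w deg [ 0.1 -0.4  0.1] | at [ 0.4194 -0.3558  0.2315] [ 1.799e+02 -4.000e-01  1.000e-01] t 7.25 F [-0.5 -0.2  0.4] g 0.043
```

View pics/s8.png

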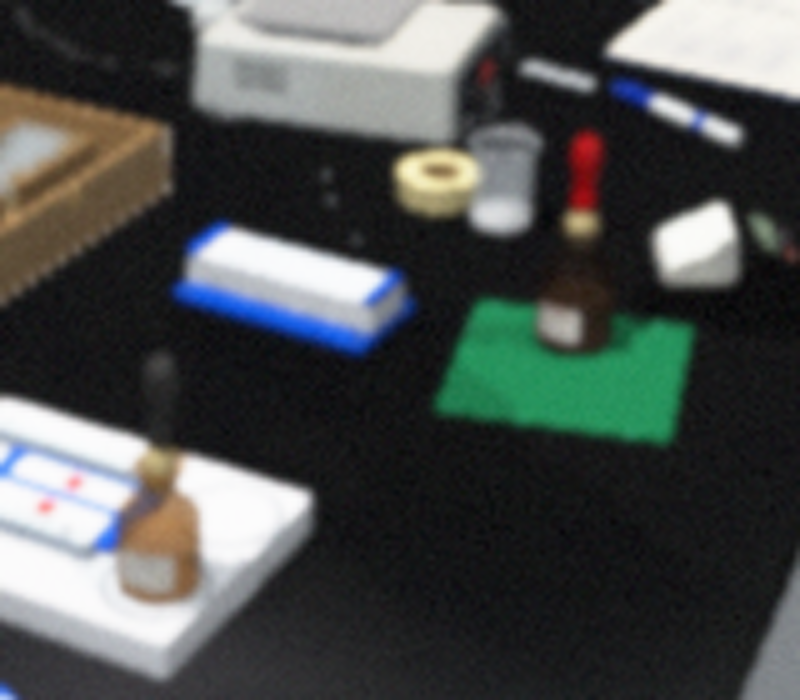

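View pics/t8.png

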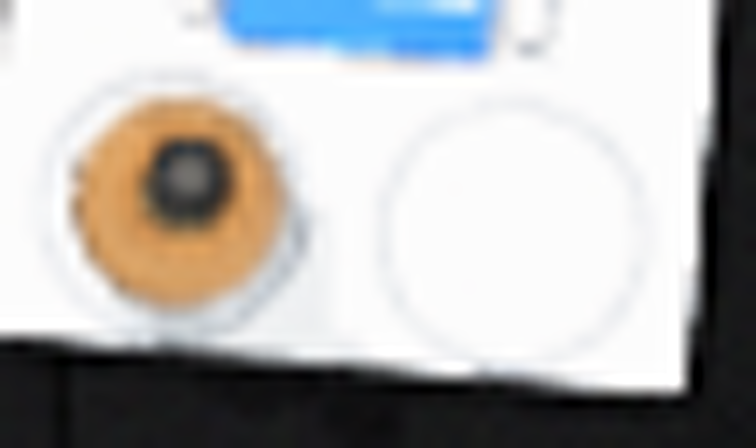

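>>> jog_arm(
  increments=[
    {"wx": 0, "wy": 0, "wz": 0, "x": 1.7, "y": -6, "z": 0, "claw": 50},
    {"wx": 0, "wy": 0, "wz": 0, "x": 3.3, "y": -12, "z": 0, "claw": 50},
    {"wx": 0, "wy": 0, "wz": 0, "x": 5, "y": -18, "z": 0, "claw": 50},
    {"wx": 0, "wy": 0, "wz": 0, "x": 6.6, "y": -24, "z": 0, "claw": 50},
    {"wx": 0, "wy": 0, "wz": 0, "x": 8.3, "y": -30, "z": 0, "claw": 50},
    {"wx": 0, "wy": -0.4, "wz": 0, "x": 10, "y": -35, "z": 0.5, "claw": 50},
    {"wx": 0, "wy": -0.4, "wz": 0, "x": 10, "y": -36.2, "z": 0.6, "claw": 50},
    {"wx": 0, "wy": -0.4, "wz": 0, "x": 10, "y": -36.2, "z": 2, "claw": 50},
    {"wx": 0, "wy": -0.4, "wz": 0, "x": 10, "y": -36.2, "z": 3, "claw": 50},
  ],
)

```text
clock: 8.48
position: [0.5183, 0.0045, 0.1994]
tool_rot: [3.138, 0.001, 0.001]
force: [0.1, -0.1, -0.1]
grip_width: 0.0424
```

```bash
python3 g.py .5187 .0068 .1135 0
```

```text
xyz cm [ 0.04 -0.26  8.59] w deg [0.2 0.  0. ] | at [0.5183 0.0045 0.1994] [179.8   0.    0. ] t 8.47 F [ 0.1 -0.1 -0.1] g 0.0424
```

>>> jog_arm(
  increments=[
    {"wx": 0.1, "wy": 0, "wz": 0, "x": 0.05, "y": -0.4, "z": 3, "claw": 50},
    {"wx": 0.1, "wy": 0, "wz": 0, "x": 0.05, "y": -0.4, "z": 6, "claw": 50},
    {"wx": 0.1, "wy": 0, "wz": 0, "x": 0.05, "y": -0.4, "z": 8.5, "claw": 50},
    {"wx": 0.1, "wy": 0, "wz": 0, "x": 0.05, "y": -0.4, "z": 8.7, "claw": 50},
    {"wx": 0.1, "wy": 0, "wz": 0, "x": 0.05, "y": -0.4, "z": 8.7, "claw": 50},
  ],
)

```text
clock: 9.1
position: [0.5188, 0.0076, 0.1127]
tool_rot: [3.14, 0.0, -0.0]
force: [0.0, 0.6, 1.3]
grip_width: 0.0427
```

```bash
python3 g.py .5187 .0068 .1135 0; python3 - <<'E'
from h import *
s=cam("side")
o=bot.observe();p=o["position"]
for dx in(-.0315,-.0215,.0215,.0315):
    q=proj(s,[p+[dx,.011,.005]])[0]; print(dx,((q-[250,140]+.5)*7).round(0))
for q in([.5187,.0068,.157],[.5187,.0068,.108],[.5187,.0068,.024]): print(q,((proj(s,[q])[0]-[250,140]+.5)*7).round(0))
crop(s["pixels"],250,140,350,240,7,"pics/s9.png")
E
```

```text
xyz cm [-0.01  0.08 -0.08] w deg [ 0.1  0.  -0. ] | at [0.5188 0.0076 0.1127] [179.9   0.   -0. ] t 9.1 F [0.  0.6 1.3] g 0.0427
-0.0315 [433. 421.]
-0.0215 [407. 414.]
0.0215 [297. 386.]
0.0315 [272. 380.]
[0.5187, 0.0068, 0.157] [364. 287.]
[0.5187, 0.0068, 0.108] [370. 408.]
[0.5187, 0.0068, 0.024] [378. 601.]
```

View pics/s9.png

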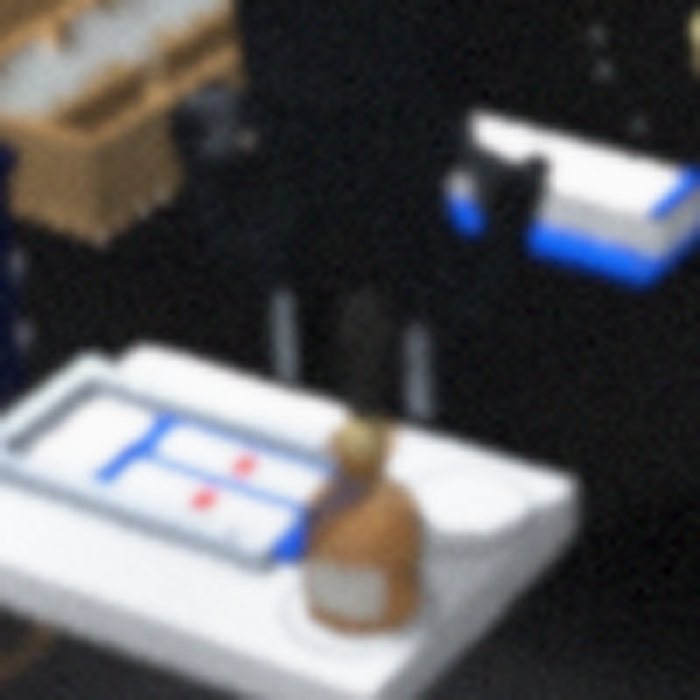

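```bash
python3 - <<'E'
from h import *
t0=cv2.imread("pics/top0.png")[:,:,::-1];s0=cv2.imread("pics/side0.png")[:,:,::-1]
t=cam("top");s=cam("side");t["pixels"]=t0;s["pixels"]=s0
def body(P,r,zs,n=60):
    return np.array([[P[0]+r*np.cos(a),P[1]+r*np.sin(a),z] for z in zs for a in np.linspace(0,6.28,n)])
for f,n,box in((t,"top",(298,172,322,196)),(s,"side",(288,195,318,235))):
    img=cv2.GaussianBlur(f["pixels"],(3,3),0);h=cv2.cvtColor(img,cv2.COLOR_RGB2HSV)
    m=cv2.inRange(h,(4,70,50),(25,255,255));c=big(m,*box).reshape(-1,2);print(n,"orange",c.min(0),c.max(0))
    d=cv2.inRange(h,(0,0,0),(179,255,90));
    try: c2=big(d,304,176,318,190).reshape(-1,2) if n=="top" else big(d,296,178,308,199).reshape(-1,2); print("dark",c2.min(0),c2.max(0),c2.mean(0))
    except Exception as e: print(e)
    for P in((.5187,.0068),(.521,.0095)):
        q=proj(f,body(P,.0225,(.024,.098)));print(P,"body pred",q.min(0).round(1),q.max(0).round(1), "teat",proj(f,[[*P,.154],[*P,.108]]).round(1).tolist())
    if n=="side": print(img[175:200,294:312].mean(2).round(0).astype(int))
E
```

```text
top orange [303 177] [317 191]
dark [309 181] [312 184] [310.69230769 182.61538462]
(0.5187, 0.0068) body pred [303.2 175.9] [319.3 193.6] teat [[311.1, 182.2], [311.2, 183.6]]
(0.521, 0.0095) body pred [302.3 175.1] [318.4 192.8] teat [[310.1, 181.3], [310.3, 182.8]]
side orange [295 199] [317 228]
dark [296 178] [307 198] [301.77966102 187.44067797]
(0.5187, 0.0068) body pred [293.3 196.3] [312.3 230.7] teat [[301.6, 181.6], [302.3, 197.8]]
(0.521, 0.0095) body pred [292.  196.6] [311.  231.1] teat [[300.2, 181.9], [301.0, 198.1]]
[[ 22  23  22  22  23  23  23  23  24  22  22  22  22  22  23  24  26  33]
 [ 22  23  22  21  22  22  22  23  24  22  21  22  22  21  23  24  25  30]
 [ 22  23  22  22  21  21  21  22  23  22  20  21  21  22  24  24  24  29]
 [ 22  21  21  22  22  22  22  23  23  22  21  21  21  22  23  23  24  31]
 [ 22  21  20  22  22  23  26  29  29  26  23  22  23  23  22  22  24  33]
 [ 22  22  21  22  24  28  35  42  42  37  30  25  24  22  21  21  25  34]
 [ 22  22  22  23  28  37  49  57  58  50  38  28  23  22  21  21  25  34]
 [ 21  22  23  25  32  44  57  67  6
[... 614 characters left out ...]
 24  21  21  23  28  40]
 [ 23  24  23  23  26  29  33  35  36  35  31  27  23  22  21  21  24  29]
 [ 24  24  23  23  26  30  33  34  35  33  30  26  24  23  21  21  22  24]
 [ 25  24  24  24  27  30  34  35  34  32  29  27  25  24  22  21  22  21]
 [ 36  31  29  27  28  31  35  36  34  32  29  26  25  24  23  22  22  21]
 [ 78  63  50  41  36  36  37  38  37  33  29  25  24  24  23  23  23  22]
 [148 127 103  82  65  52  45  42  40  35  30  25  24  24  23  23  24  24]
 [212 197 175 149 120  87  62  50  43  37  32  27  23  23  22  23  24  26]
 [243 238 227 209 179 135  92  66  54  47  40  34  28  24  25  27  29  30]
 [250 249 245 236 213 171 126  96  80  71  63  54  42  32  30  31  34  36]]
```

>>> jog_arm(
  increments=[
    {"wx": 0, "wy": 0, "wz": 0, "x": 0.05, "y": 0, "z": 0, "claw": 30},
    {"wx": 0, "wy": 0, "wz": 0, "x": 0.05, "y": 0, "z": 0, "claw": 20},
    {"wx": 0, "wy": 0, "wz": 0, "x": 0.05, "y": 0, "z": 0, "claw": 10},
    {"wx": 0, "wy": 0, "wz": 0, "x": 0.05, "y": 0, "z": 0, "claw": 5},
    {"wx": 0, "wy": 0, "wz": 0, "x": 0.05, "y": 0, "z": 0, "claw": 5},
  ],
  squeeze=25,
)

```text
clock: 9.88
position: [0.52, 0.0081, 0.1136]
tool_rot: [3.14, -0.002, 0.0]
force: [-0.7, 0.8, 6.9]
grip_width: 0.016
```

```bash
python3 g.py .406 -.2875 .195 0;python3 - <<'E'
from h import *
s=cam("side")
crop(s["pixels"],250,140,350,240,7,"pics/s10.png")
E
```

```text
xyz cm [-11.39  29.57  -8.11] w deg [ 0.1 -0.1  0. ] | at [0.52   0.0081 0.1136] [ 1.799e+02 -1.000e-01  0.000e+00] t 9.88 F [-0.7  0.8  6.9] g 0.016
```

View pics/s10.png

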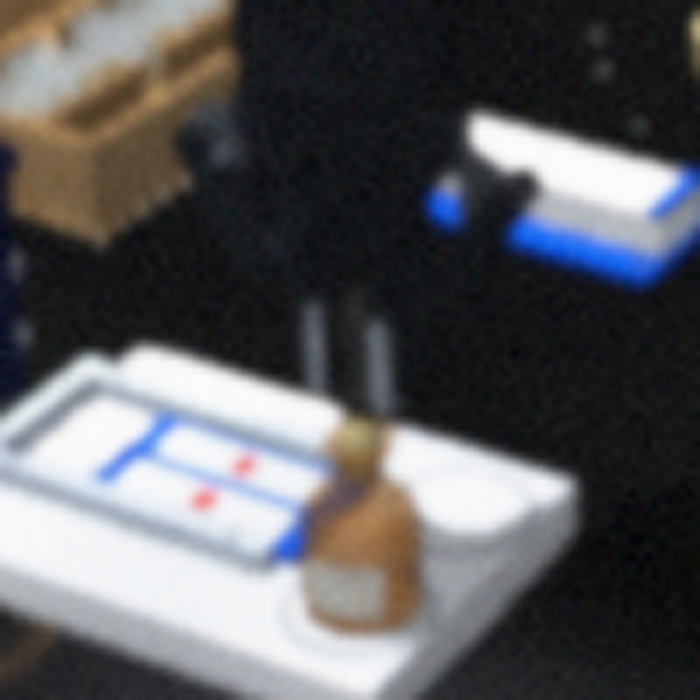

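>>> jog_arm(
  increments=[
    {"wx": 0, "wy": 0, "wz": 0, "x": 0, "y": 0, "z": -1.5, "claw": 5},
    {"wx": 0, "wy": 0, "wz": 0, "x": 0, "y": 0, "z": -5, "claw": 5},
    {"wx": 0, "wy": 0, "wz": 0, "x": 0, "y": 0, "z": -8, "claw": 5},
    {"wx": 0, "wy": 0, "wz": 0, "x": -1, "y": 3, "z": -8.5, "claw": 5},
    {"wx": 0, "wy": 0, "wz": 0, "x": -3, "y": 8, "z": -8.5, "claw": 5},
    {"wx": 0, "wy": 0, "wz": 0, "x": -5, "y": 13, "z": -8.5, "claw": 5},
    {"wx": 0, "wy": 0, "wz": 0, "x": -7, "y": 18, "z": -8.5, "claw": 5},
    {"wx": 0, "wy": 0, "wz": 0, "x": -9, "y": 23, "z": -8.5, "claw": 5},
    {"wx": 0, "wy": 0, "wz": 0, "x": -11, "y": 27, "z": -8.5, "claw": 5},
    {"wx": 0, "wy": 0, "wz": 0, "x": -11.4, "y": 29, "z": -8.5, "claw": 5},
  ],
)

```text
clock: 11.18
position: [0.4043, -0.284, 0.1997]
tool_rot: [3.139, -0.001, -0.003]
force: [0.2, 0.9, -0.7]
grip_width: 0.016
```

```bash
python3 g.py .406 -.2875 .0926 0
```

```text
xyz cm [ 0.15  0.33 10.71] w deg [ 0.1 -0.1 -0.2] | at [ 0.4043 -0.284   0.1997] [ 1.799e+02 -1.000e-01 -2.000e-01] t 11.18 F [ 0.2  0.9 -0.7] g 0.016
```

>>> jog_arm(
  increments=[
    {"wx": 0, "wy": 0, "wz": -0.2, "x": 0.2, "y": 0.2, "z": 4, "claw": 5},
    {"wx": 0, "wy": 0, "wz": -0.2, "x": 0.2, "y": 0.2, "z": 7, "claw": 5},
    {"wx": 0, "wy": 0, "wz": -0.2, "x": 0.2, "y": 0.2, "z": 9.5, "claw": 5},
    {"wx": 0, "wy": 0, "wz": -0.2, "x": 0.2, "y": 0.2, "z": 10.2, "claw": 5},
    {"wx": 0, "wy": 0, "wz": -0.2, "x": 0.2, "y": 0.2, "z": 10.4, "claw": 5},
    {"wx": 0, "wy": 0, "wz": -0.2, "x": 0.2, "y": 0.2, "z": 10.5, "claw": 5},
    {"wx": 0, "wy": 0, "wz": -0.2, "x": 0.2, "y": 0.2, "z": 10.6, "claw": 5},
  ],
)

```text
clock: 12.05
position: [0.4068, -0.2865, 0.0944]
tool_rot: [3.139, -0.002, 0.001]
force: [-0.2, -0.1, -0.5]
grip_width: 0.0159
```

```bash
python3 g.py .406 -.2875 .0926 0;python3 - <<'E'
from h import *
s=cam("side")
crop(s["pixels"],340,110,430,210,6,"pics/s11.png")
E
```

```text
xyz cm [-0.08  0.1   0.18] w deg [ 0.2 -0.1  0. ] | at [ 0.4068 -0.2865  0.0944] [ 1.798e+02 -1.000e-01  0.000e+00] t 12.05 F [-0.2 -0.1 -0.5] g 0.0159
```

View pics/s11.png

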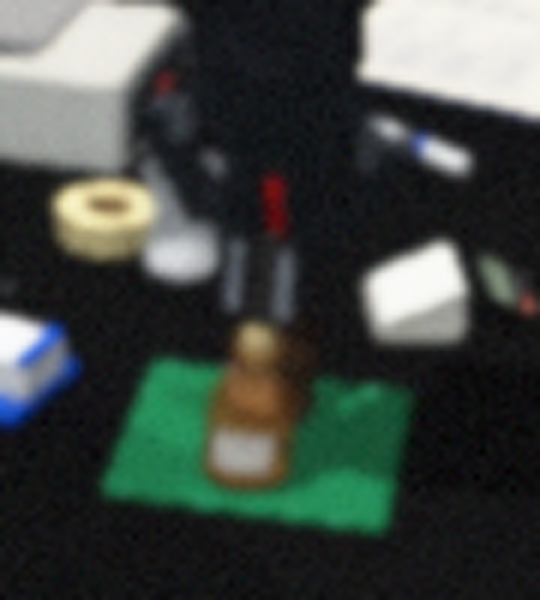

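>>> jog_arm(
  increments=[
    {"wx": 0, "wy": 0, "wz": 0, "x": 0, "y": 0, "z": 0.1, "claw": 5},
    {"wx": 0, "wy": 0, "wz": 0, "x": 0, "y": 0, "z": 0.2, "claw": 5},
    {"wx": 0, "wy": 0, "wz": 0, "x": 0, "y": 0, "z": 0.25, "claw": 5},
    {"wx": 0, "wy": 0, "wz": 0, "x": 0, "y": 0, "z": 0.25, "claw": 5},
  ],
)

```text
clock: 12.6
position: [0.4073, -0.2869, 0.0925]
tool_rot: [3.138, -0.003, 0.0]
force: [-2.8, 1.3, 17.8]
grip_width: 0.0161
```

>>> jog_arm(
  increments=[
    {"wx": 0, "wy": 0, "wz": 0, "x": 0, "y": 0, "z": -0.1, "claw": 30},
    {"wx": 0, "wy": 0, "wz": 0, "x": 0, "y": 0, "z": -0.1, "claw": 45},
    {"wx": 0, "wy": 0, "wz": 0, "x": 0, "y": 0, "z": -0.1, "claw": 50},
    {"wx": 0, "wy": 0, "wz": 0, "x": 0, "y": 0, "z": -2, "claw": 50},
    {"wx": 0, "wy": 0, "wz": 0, "x": 0, "y": 0, "z": -6, "claw": 50},
    {"wx": 0, "wy": 0, "wz": 0, "x": 0, "y": 0, "z": -11, "claw": 50},
    {"wx": 0, "wy": 0, "wz": 0, "x": 0, "y": 0, "z": -13, "claw": 50},
  ],
)

```text
clock: 13.48
position: [0.4075, -0.2867, 0.2249]
tool_rot: [3.136, -0.006, 0.0]
force: [-0.4, -0.2, -0.5]
grip_width: 0.0424
```

```bash
python3 - <<'E'
from h import *
from g import go
s=cam("side");t=cam("top")
crop(s["pixels"],230,110,430,250,4,"pics/s12.png")
crop(t["pixels"],280,115,455,260,4,"pics/t12.png")
h=cv2.cvtColor(t["pixels"],cv2.COLOR_RGB2HSV)
quad(t,big(cv2.inRange(h,(0,0,110),(179,255,255)),292,118,362,205),.024,"tray")
c,a=quad(t,big(cv2.inRange(h,(95,110,90),(125,255,255)),310,135,340,176),.030,"carrier")
a=np.radians(-4.75);u=np.array([np.cos(a),np.sin(a)])
tc=np.array([.5969,-.0295]);print("push start",tc+u*.077,"carrier tray x",(c-tc)@u,"y",(c-tc)@[-u[1],u[0]])
p=tc+u*.077;go(p[0],p[1],.2,-94.75)
E
```

```text
tray c [ 0.5969 -0.029 ] len 213.7 wid 153.6 ang -4.7
carrier c [ 0.6057 -0.0304] len 98.4 wid 53.8 ang -4.8
push start [ 0.67363554 -0.03587623] carrier tray x 0.008857182055979665 y -0.0001954816957489263
xyz cm [ 26.6  -25.11   2.45] w deg [-0.  -0.5 94.8] | at [ 0.4076 -0.2869  0.2245] [179.7  -0.3   0. ] t 13.57 F [-1.5  0.1  0.4] g 0.0428
```

View pics/s12.png

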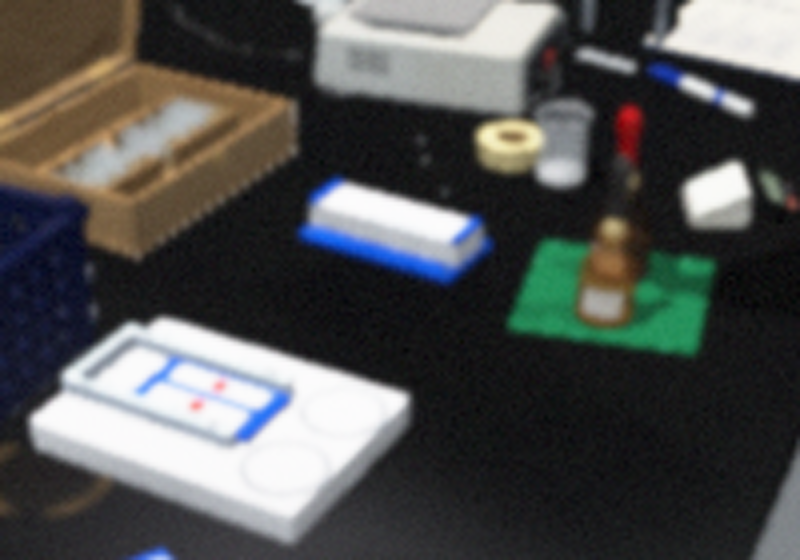

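View pics/t12.png

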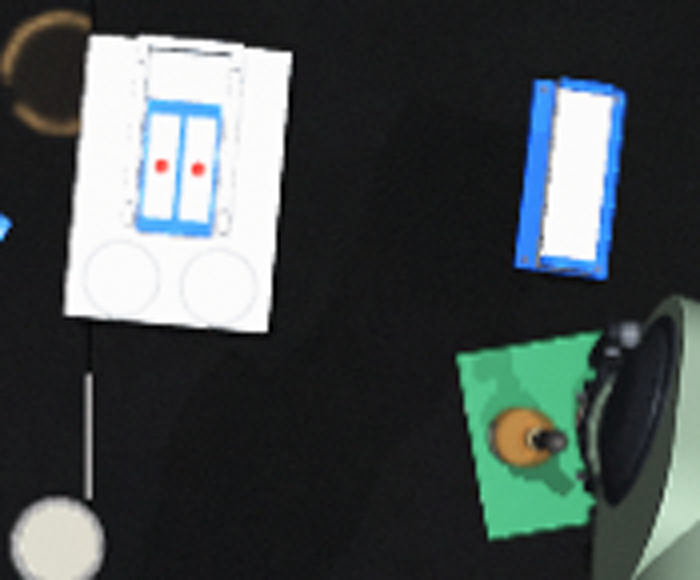

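```bash
python3 - <<'E'
from h import *
t=cam("top");s=cam("side")
for z in(0,.05,.1): print(plane(t,[(323,113)],z).round(3))
# front-right corner rim in both views: top (349,111)?, side (252,178)
crop(t["pixels"],290,10,360,120,5,"pics/t13.png");crop(s["pixels"],140,130,270,225,6,"pics/s13.png")
E
```

```text
[[ 0.743 -0.027  0.   ]]
[[ 0.732 -0.026  0.05 ]]
[[ 0.72  -0.025  0.1  ]]
```

View pics/t13.png

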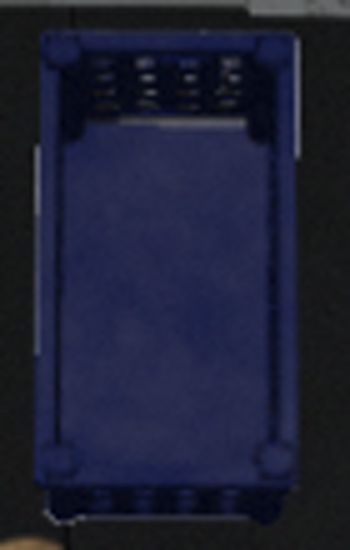

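View pics/s13.png

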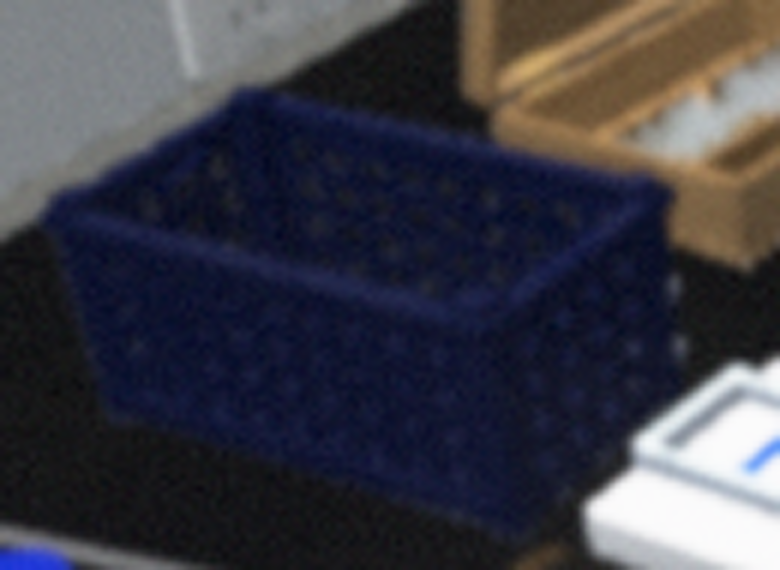

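```bash
python3 - <<'E'
from h import *
t=cam("top");s=cam("side")
print(tri(t,(297.5,107.3),s,(221.6,183)), tri(t,(349.3,107.3),s,(251.3,162.5)))
print(plane(t,[(303,113.5)],0))
E
```

```text
(array([0.73175018, 0.04645742, 0.11939649]), np.float64(0.0005746666153054736)) (array([ 0.73677075, -0.09801756,  0.10838601]), np.float64(0.004238680819793479))
[[0.7414943  0.03419482 0.        ]]
```

>>> jog_arm(
  increments=[
    {"wx": 0, "wy": -0.5, "wz": 94.8, "x": 26.4, "y": -25.1, "z": 0, "claw": 0},
    {"wx": 0, "wy": -0.5, "wz": 94.8, "x": 26.4, "y": -25.1, "z": 0, "claw": 0},
    {"wx": 0, "wy": -0.5, "wz": 94.8, "x": 26.4, "y": -25.1, "z": 0, "claw": 0},
    {"wx": 0, "wy": -0.5, "wz": 94.8, "x": 26.4, "y": -25.1, "z": 0, "claw": 0},
    {"wx": 0, "wy": -0.5, "wz": 94.8, "x": 26.4, "y": -25.1, "z": 0, "claw": 0},
    {"wx": 0, "wy": -0.5, "wz": 94.8, "x": 26.4, "y": -25.1, "z": 0, "claw": 0},
    {"wx": 0, "wy": -0.5, "wz": 94.8, "x": 26.4, "y": -25.1, "z": 0, "claw": 0},
    {"wx": 0, "wy": -0.5, "wz": 94.8, "x": 26.4, "y": -25.1, "z": 0, "claw": 0},
    {"wx": 0, "wy": -0.5, "wz": 94.8, "x": 26.4, "y": -25.1, "z": 0, "claw": 0},
    {"wx": 0, "wy": -0.5, "wz": 94.8, "x": 26.4, "y": -25.1, "z": 0, "claw": 0},
  ],
  squeeze=25,
)

```text
clock: 15.02
position: [0.67, -0.0348, 0.2201]
tool_rot: [3.137, 0.002, -1.653]
force: [0.3, 0.3, -0.4]
grip_width: -0.0005
```

```bash
python3 g.py .6716 -.0357 .0265 -94.75;python3 - <<'E'
from h import *
s=cam("side");crop(s["pixels"],200,60,340,250,4,"pics/s14.png")
E
```

```text
xyz cm [ 0.11 -0.27 19.36] w deg [0.3 0.1 0. ] | at [ 0.67   -0.0348  0.2201] [ 1.797e+02  1.000e-01 -9.470e+01] t 15.03 F [ 0.3  0.3 -0.4] g -0.0005
```

View pics/s14.png

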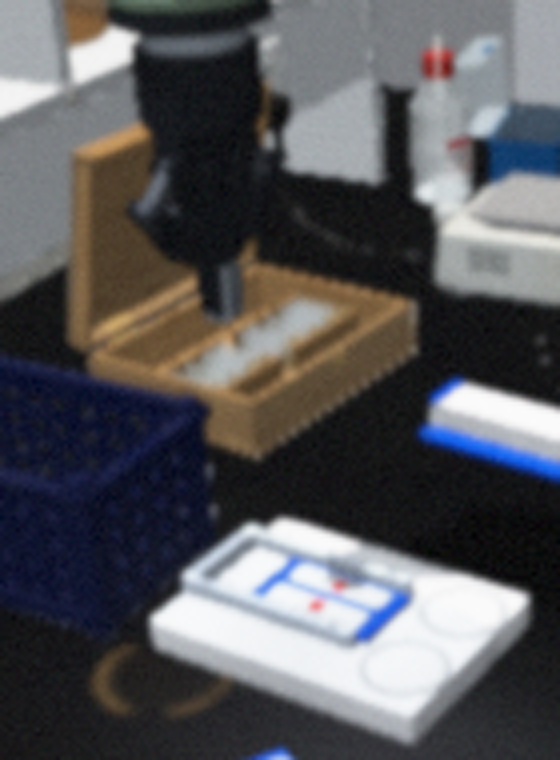

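>>> jog_arm(
  increments=[
    {"wx": 0.2, "wy": 0, "wz": 0, "x": 0.1, "y": -0.3, "z": 5, "claw": 0},
    {"wx": 0.2, "wy": 0, "wz": 0, "x": 0.1, "y": -0.3, "z": 10, "claw": 0},
    {"wx": 0.2, "wy": 0, "wz": 0, "x": 0.1, "y": -0.3, "z": 14, "claw": 0},
    {"wx": 0.2, "wy": 0, "wz": 0, "x": 0.1, "y": -0.3, "z": 16, "claw": 0},
    {"wx": 0.2, "wy": 0, "wz": 0, "x": 0.1, "y": -0.3, "z": 16.5, "claw": 0},
    {"wx": 0.2, "wy": 0, "wz": 0, "x": 0.1, "y": -0.3, "z": 16.5, "claw": 0},
    {"wx": 0.2, "wy": 0, "wz": 0, "x": 0.1, "y": -0.3, "z": 16.5, "claw": 0},
  ],
)

```text
clock: 15.95
position: [0.6729, -0.0356, 0.0568]
tool_rot: [-3.141, 0.002, -1.651]
force: [-0.5, -0.4, -0.4]
grip_width: -0.0001
```

```bash
python3 g.py .6716 -.0357 .0265 -94.75;python3 - <<'E'
from h import *
s=cam("side");crop(s["pixels"],220,140,340,250,6,"pics/s15.png")
E
```

```text
xyz cm [0.02 0.14 3.03] w deg [-0.   0.1  0.2] | at [ 0.6729 -0.0356  0.0568] [-1.80e+02  1.00e-01 -9.46e+01] t 15.95 F [-0.5 -0.4 -0.4] g -0.0001
```

View pics/s15.png

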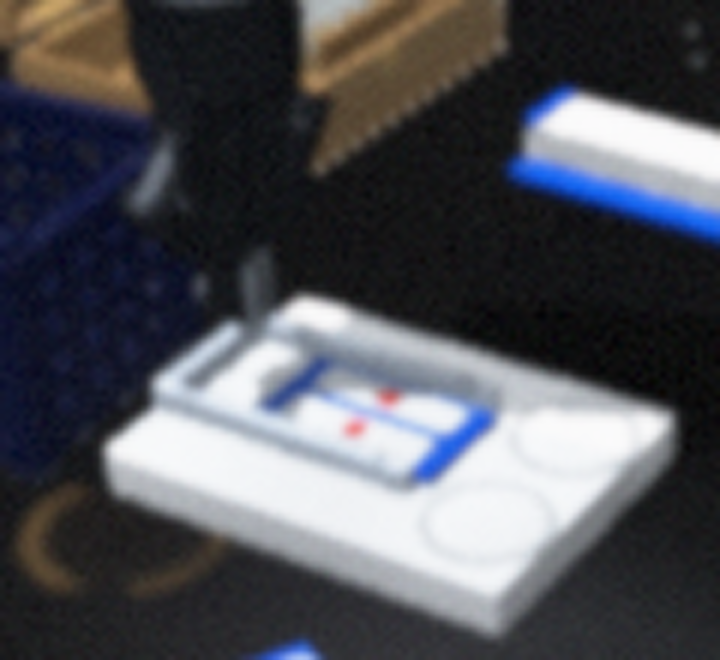

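>>> jog_arm(
  increments=[
    {"wx": 0, "wy": 0, "wz": 0, "x": 0, "y": 0.1, "z": 1.5, "claw": 0},
    {"wx": 0, "wy": 0, "wz": 0, "x": 0, "y": 0.1, "z": 2.5, "claw": 0},
    {"wx": 0, "wy": 0, "wz": 0, "x": 0, "y": 0.1, "z": 2.8, "claw": 0},
    {"wx": 0, "wy": 0, "wz": 0, "x": 0, "y": 0.1, "z": 3, "claw": 0},
    {"wx": 0, "wy": 0, "wz": 0, "x": 0, "y": 0.1, "z": 3, "claw": 0},
  ],
)

```text
clock: 16.62
position: [0.6719, -0.0355, 0.0266]
tool_rot: [-3.141, 0.002, -1.651]
force: [0.1, 1.0, 0.0]
grip_width: -0.0004
```

```bash
python3 g.py .6716 -.0357 .0265 -94.75; python3 - <<'E'
import numpy as np
a=np.radians(-4.75);u=np.array([np.cos(a),np.sin(a)]);tc=np.array([.5969,-.0295])
print("end",tc+u*-.037)
E
python3 g.py .5600 -.0264 .0265 -94.75
```

```text
xyz cm [0.02 0.03 0.01] w deg [-0.   0.1  0.2] | at [ 0.6719 -0.0355  0.0266] [-1.80e+02  1.00e-01 -9.46e+01] t 16.62 F [0.1 1.  0. ] g -0.0004
end [ 0.56002708 -0.0264361 ]
xyz cm [-1.000e-02  1.123e+01  0.000e+00] w deg [-0.   0.1  0.2] | at [ 0.6719 -0.0355  0.0266] [-1.80e+02  1.00e-01 -9.46e+01] t 16.62 F [0.1 1.  0. ] g -0.0004
```

>>> jog_arm(
  increments=[
    {"wx": 0, "wy": 0, "wz": 0, "x": 0, "y": 0.8, "z": 0, "claw": 0},
    {"wx": 0, "wy": 0, "wz": 0, "x": 0, "y": 1.6, "z": 0, "claw": 0},
    {"wx": 0, "wy": 0, "wz": 0, "x": 0, "y": 2.4, "z": 0, "claw": 0},
    {"wx": 0, "wy": 0, "wz": 0, "x": 0, "y": 3.2, "z": 0, "claw": 0},
    {"wx": 0, "wy": 0, "wz": 0, "x": 0, "y": 4, "z": 0, "claw": 0},
    {"wx": 0, "wy": 0, "wz": 0, "x": 0, "y": 4.8, "z": 0, "claw": 0},
    {"wx": 0, "wy": 0, "wz": 0, "x": 0, "y": 5.6, "z": 0, "claw": 0},
    {"wx": 0, "wy": 0, "wz": 0, "x": 0, "y": 6.4, "z": 0, "claw": 0},
    {"wx": 0, "wy": 0, "wz": 0, "x": 0, "y": 7, "z": 0, "claw": 0},
    {"wx": 0, "wy": 0, "wz": 0, "x": 0, "y": 7, "z": 0, "claw": 0},
  ],
)

```text
clock: 17.88
position: [0.6018, -0.0299, 0.0266]
tool_rot: [-3.141, 0.002, -1.651]
force: [0.4, 0.1, -0.4]
grip_width: -0.0002
```

```bash
python3 g.py .5600 -.0264 .0265 -94.75;python3 - <<'E'
from h import *
s=cam("side");crop(s["pixels"],220,140,340,250,6,"pics/s16.png")
E
```

```text
xyz cm [-0.01  4.19  0.01] w deg [-0.   0.1  0.2] | at [ 0.6018 -0.0299  0.0266] [-1.80e+02  1.00e-01 -9.46e+01] t 17.88 F [ 0.4  0.1 -0.4] g -0.0002
```

View pics/s16.png

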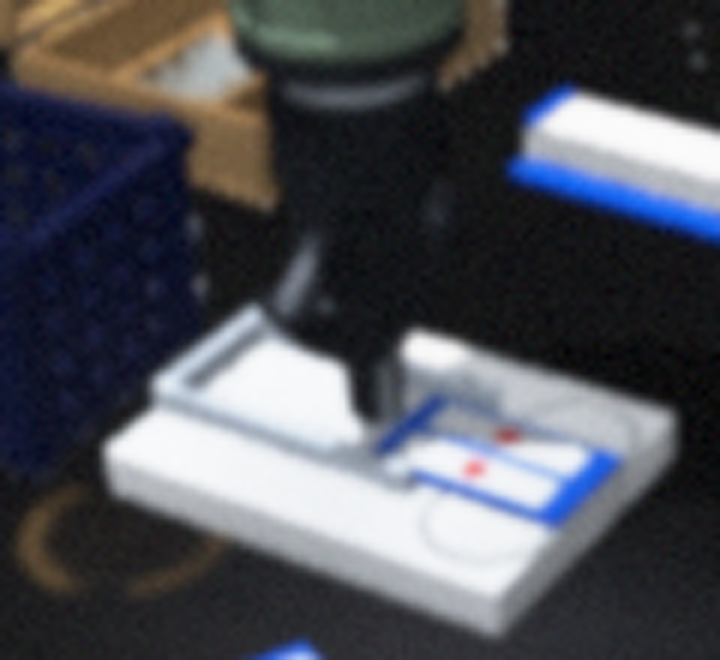

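>>> jog_arm(
  increments=[
    {"wx": 0, "wy": 0, "wz": 0, "x": 0, "y": 0.7, "z": 0, "claw": 0},
    {"wx": 0, "wy": 0, "wz": 0, "x": 0, "y": 1.4, "z": 0, "claw": 0},
    {"wx": 0, "wy": 0, "wz": 0, "x": 0, "y": 2.1, "z": 0, "claw": 0},
    {"wx": 0, "wy": 0, "wz": 0, "x": 0, "y": 2.8, "z": 0, "claw": 0},
    {"wx": 0, "wy": 0, "wz": 0, "x": 0, "y": 3.5, "z": 0, "claw": 0},
    {"wx": 0, "wy": 0, "wz": 0, "x": 0, "y": 4, "z": 0, "claw": 0},
    {"wx": 0, "wy": 0, "wz": 0, "x": 0, "y": 4.2, "z": 0, "claw": 0},
    {"wx": 0, "wy": 0, "wz": 0, "x": 0, "y": 4.2, "z": 0, "claw": 0},
  ],
)

```text
clock: 18.92
position: [0.5602, -0.0265, 0.0266]
tool_rot: [-3.141, 0.002, -1.651]
force: [0.1, 0.0, -0.4]
grip_width: -0.0002
```

>>> jog_arm(
  increments=[
    {"wx": 0, "wy": 0, "wz": 0, "x": 0, "y": -0.5, "z": 0, "claw": 0},
    {"wx": 0, "wy": 0, "wz": 0, "x": 0, "y": -1, "z": -1, "claw": 0},
    {"wx": 0, "wy": 0, "wz": 0, "x": 0, "y": -1, "z": -6, "claw": 0},
    {"wx": 0, "wy": 0, "wz": 0, "x": -2, "y": -1, "z": -10, "claw": 50},
    {"wx": 0, "wy": 0, "wz": 0, "x": -8, "y": -1, "z": -12, "claw": 100},
    {"wx": 0, "wy": 0, "wz": 0, "x": -14, "y": -1, "z": -12, "claw": 100},
    {"wx": 0, "wy": 0, "wz": 0, "x": -18, "y": -1, "z": -12, "claw": 100},
    {"wx": 0, "wy": 0, "wz": 0, "x": -18, "y": -1, "z": -12, "claw": 100},
  ],
)

```text
clock: 19.92
position: [0.5845, 0.1558, 0.1476]
tool_rot: [-3.141, 0.004, -1.646]
force: [0.4, -0.3, -0.7]
grip_width: 0.085
```

```bash
python3 - <<'E'
from h import *
from g import go
t=cam("top","pics/t17.png");s=cam("side");crop(s["pixels"],220,140,340,250,6,"pics/s17.png")
h=cv2.cvtColor(t["pixels"],cv2.COLOR_RGB2HSV)
c,a=quad(t,big(cv2.inRange(h,(95,110,90),(125,255,255)),300,150,350,220),.030,"carrier")
tc=np.array([.5969,-.0295]);b=np.radians(-4.75);u=np.array([np.cos(b),np.sin(b)]);v=np.array([-u[1],u[0]])
print((c-tc)@u,(c-tc)@v)
crop(t["pixels"],285,115,365,225,6,"pics/t17.png")
E
```

```text
carrier c [ 0.4997 -0.0217] len 99.7 wid 58.2 ang -4.4
-0.09753698756906723 -0.00027794301955757486
```

View pics/t17.png

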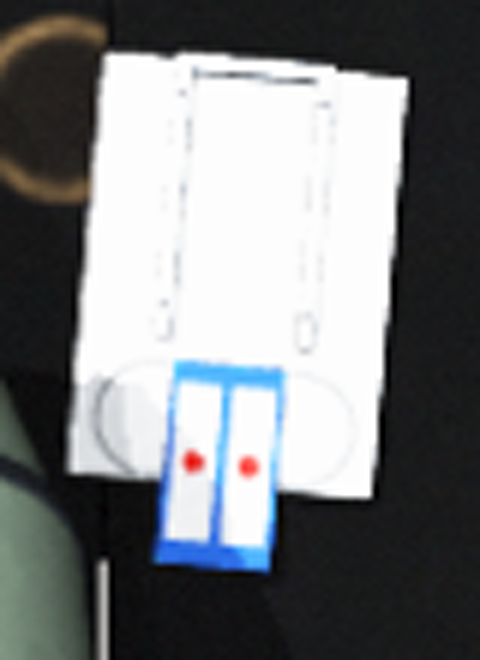

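View pics/s17.png

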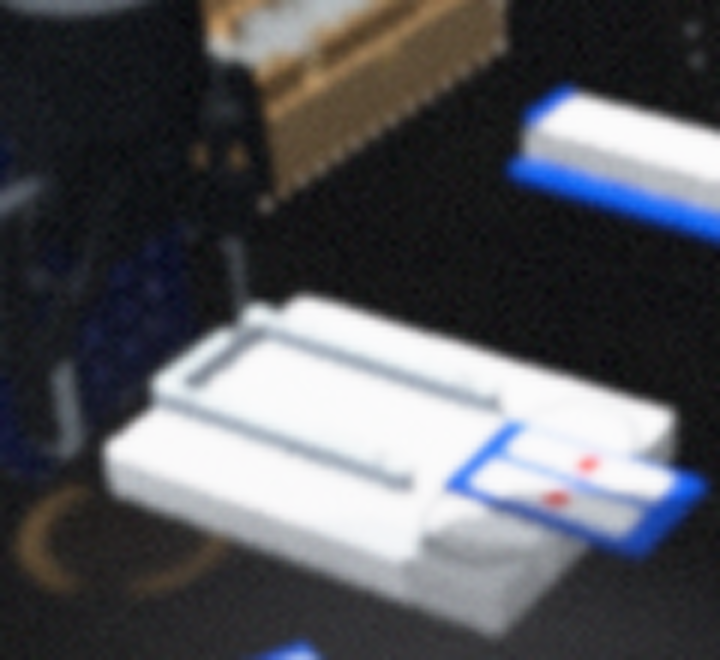

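```bash
python3 g.py .4698 -.0193 .12 -94.5
```

```text
xyz cm [17.96 10.1   2.7 ] w deg [-0.   0.1 -0.1] | at [0.5847 0.1517 0.1474] [-1.80e+02  1.00e-01 -9.46e+01] t 20.02 F [-1.  -0.6  0.2] g 0.0855
```

>>> jog_arm(
  increments=[
    {"wx": 0, "wy": 0, "wz": 0, "x": 5, "y": 3, "z": 0, "claw": 100},
    {"wx": 0, "wy": 0, "wz": 0, "x": 10, "y": 6, "z": 0, "claw": 100},
    {"wx": 0, "wy": 0, "wz": 0, "x": 15, "y": 9, "z": 1, "claw": 100},
    {"wx": 0, "wy": 0, "wz": 0, "x": 18, "y": 10.1, "z": 2, "claw": 100},
    {"wx": 0, "wy": 0, "wz": 0, "x": 18, "y": 10.1, "z": 3, "claw": 100},
    {"wx": 0, "wy": 0, "wz": 0, "x": 18, "y": 10.1, "z": 5, "claw": 100},
    {"wx": 0, "wy": 0, "wz": 0, "x": 18, "y": 10.1, "z": 7, "claw": 100},
    {"wx": 0, "wy": 0, "wz": 0, "x": 18, "y": 10.1, "z": 8, "claw": 100},
    {"wx": 0, "wy": 0, "wz": 0, "x": 18, "y": 10.1, "z": 8, "claw": 100},
  ],
)

```text
clock: 21.15
position: [0.4697, -0.0196, 0.0667]
tool_rot: [3.142, 0.002, -1.651]
force: [-0.1, -0.4, -0.3]
grip_width: 0.0855
```

```bash
python3 g.py .4698 -.0193 .008 -94.5;python3 - <<'E'
from h import *
s=cam("side");crop(s["pixels"],260,140,380,250,6,"pics/s18.png")
E
```

```text
xyz cm [-0.02 -0.01  5.87] w deg [ 0.   0.1 -0.1] | at [ 0.4697 -0.0196  0.0667] [ 1.80e+02  1.00e-01 -9.46e+01] t 21.15 F [-0.1 -0.4 -0.3] g 0.0855
```

View pics/s18.png

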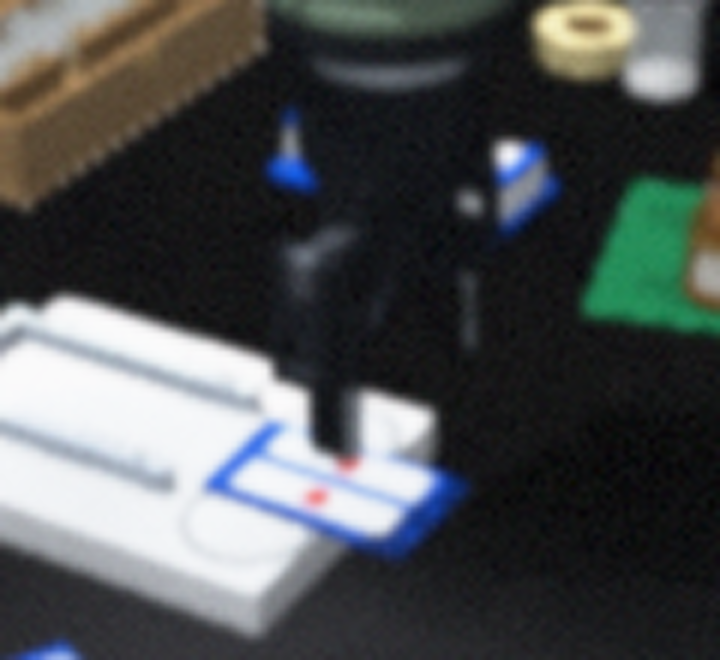

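>>> jog_arm(
  increments=[
    {"wx": 0, "wy": 0, "wz": 0, "x": 0, "y": 0, "z": 1.5, "claw": 100},
    {"wx": 0, "wy": 0, "wz": 0, "x": 0, "y": 0, "z": 3, "claw": 100},
    {"wx": 0, "wy": 0, "wz": 0, "x": 0, "y": 0, "z": 4.5, "claw": 100},
    {"wx": 0, "wy": 0, "wz": 0, "x": 0, "y": 0, "z": 5.5, "claw": 100},
    {"wx": 0, "wy": 0, "wz": 0, "x": 0, "y": 0, "z": 5.9, "claw": 100},
    {"wx": 0, "wy": 0, "wz": 0, "x": 0, "y": 0, "z": 5.9, "claw": 100},
  ],
)

```text
clock: 21.95
position: [0.4699, -0.0195, 0.008]
tool_rot: [-3.141, 0.002, -1.651]
force: [0.3, 0.3, -0.2]
grip_width: 0.0855
```

```bash
python3 g.py .4698 -.0193 .008 -94.5;python3 - <<'E'
from h import *
s=cam("side");crop(s["pixels"],260,140,380,250,6,"pics/s19.png")
E
```

```text
xyz cm [-0.02  0.01  0.  ] w deg [-0.   0.1 -0.1] | at [ 0.4699 -0.0195  0.008 ] [-1.80e+02  1.00e-01 -9.46e+01] t 21.95 F [ 0.3  0.3 -0.2] g 0.0855
```

View pics/s19.png

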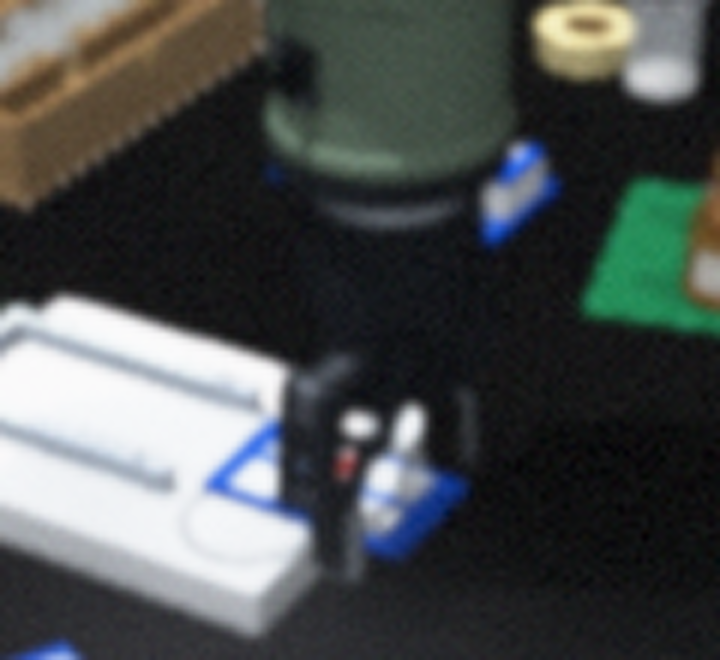

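Straddling cleanly. Closing.

>>> jog_arm(
  increments=[
    {"wx": 0, "wy": 0, "wz": 0, "x": 0, "y": 0, "z": 0, "claw": 75},
    {"wx": 0, "wy": 0, "wz": 0, "x": 0, "y": 0, "z": 0, "claw": 65},
    {"wx": 0, "wy": 0, "wz": 0, "x": 0, "y": 0, "z": 0, "claw": 55},
    {"wx": 0, "wy": 0, "wz": 0, "x": 0, "y": 0, "z": 0, "claw": 50},
    {"wx": 0, "wy": 0, "wz": 0, "x": 0, "y": 0, "z": 0, "claw": 50},
  ],
  squeeze=45,
)

```text
clock: 22.62
position: [0.4703, -0.0195, 0.0087]
tool_rot: [-3.14, 0.002, -1.651]
force: [-1.0, 0.3, 7.4]
grip_width: 0.0549
```

>>> jog_arm(
  increments=[
    {"wx": 0, "wy": 0, "wz": 0, "x": 0, "y": 0, "z": -0.5, "claw": 50},
    {"wx": 0, "wy": 0, "wz": 0, "x": 0, "y": 0, "z": -1.5, "claw": 50},
    {"wx": 0, "wy": 0, "wz": 0, "x": 0, "y": 0, "z": -3, "claw": 50},
    {"wx": 0, "wy": 0, "wz": 0, "x": 0, "y": 0, "z": -5, "claw": 50},
    {"wx": 0, "wy": 0, "wz": 0, "x": 0, "y": 0, "z": -6, "claw": 50},
    {"wx": 0, "wy": 0, "wz": 0, "x": 0, "y": 0, "z": -6, "claw": 50},
  ],
)

```text
clock: 23.38
position: [0.4706, -0.0197, 0.0695]
tool_rot: [-3.139, 0.002, -1.651]
force: [-0.4, 0.2, -0.3]
grip_width: 0.0549
```

```bash
python3 - <<'E'
from h import *
s=cam("side");crop(s["pixels"],260,120,380,250,6,"pics/s20.png")
E
```

```text
(no output)
```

View pics/s20.png

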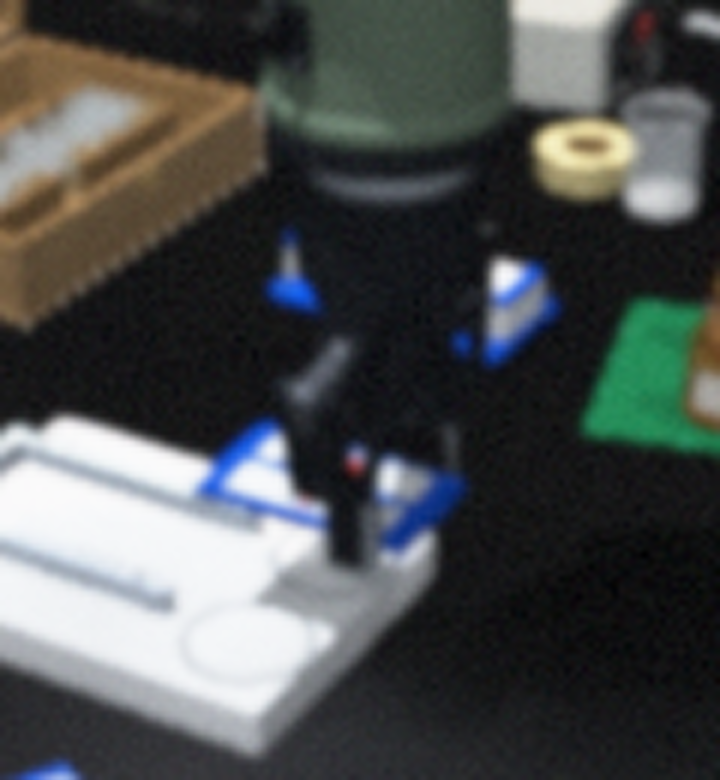

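```bash
python3 g.py .5737 -.3215 .09 -97.15
```

```text
xyz cm [ 29.26 -12.73  -2.14] w deg [-0.1  0.1  2.6] | at [ 0.4703 -0.0197  0.0689] [-1.799e+02  1.000e-01 -9.460e+01] t 23.43 F [-0.1  0.1 -1.2] g 0.0547
```

>>> jog_arm(
  increments=[
    {"wx": 0, "wy": 0, "wz": 0, "x": 1, "y": 0, "z": -2, "claw": 50},
    {"wx": 0, "wy": 0, "wz": 0, "x": 5, "y": -2, "z": -2.1, "claw": 50},
    {"wx": 0, "wy": 0, "wz": 1, "x": 10, "y": -4, "z": -2.1, "claw": 50},
    {"wx": 0, "wy": 0, "wz": 2, "x": 15, "y": -6, "z": -2.1, "claw": 50},
    {"wx": 0, "wy": 0, "wz": 2.6, "x": 20, "y": -8, "z": -2.1, "claw": 50},
    {"wx": 0, "wy": 0, "wz": 2.6, "x": 25, "y": -10, "z": -2.1, "claw": 50},
    {"wx": 0, "wy": 0, "wz": 2.6, "x": 28, "y": -12, "z": -2.1, "claw": 50},
    {"wx": 0, "wy": 0, "wz": 2.6, "x": 29.3, "y": -12.7, "z": -2.1, "claw": 50},
    {"wx": 0, "wy": 0, "wz": 2.6, "x": 29.3, "y": -12.7, "z": -2.1, "claw": 50},
    {"wx": 0, "wy": 0, "wz": 2.6, "x": 29.3, "y": -12.7, "z": -2.1, "claw": 50},
  ],
)

```text
clock: 24.68
position: [0.5731, -0.3203, 0.0893]
tool_rot: [-3.141, 0.003, -1.695]
force: [0.0, 0.3, -0.7]
grip_width: 0.0547
```

```bash
python3 g.py .5737 -.3215 .0145 -97.15;python3 - <<'E'
from h import *
s=cam("side");crop(s["pixels"],280,80,400,210,6,"pics/s21.png")
t=cam("top");crop(t["pixels"],360,110,480,240,5,"pics/t21.png")
E
```

```text
xyz cm [ 0.13 -0.07  7.48] w deg [-0.1  0.2  0. ] | at [ 0.5731 -0.3203  0.0893] [-179.9    0.2  -97.1] t 24.68 F [ 0.   0.3 -0.7] g 0.0547
```

View pics/s21.png

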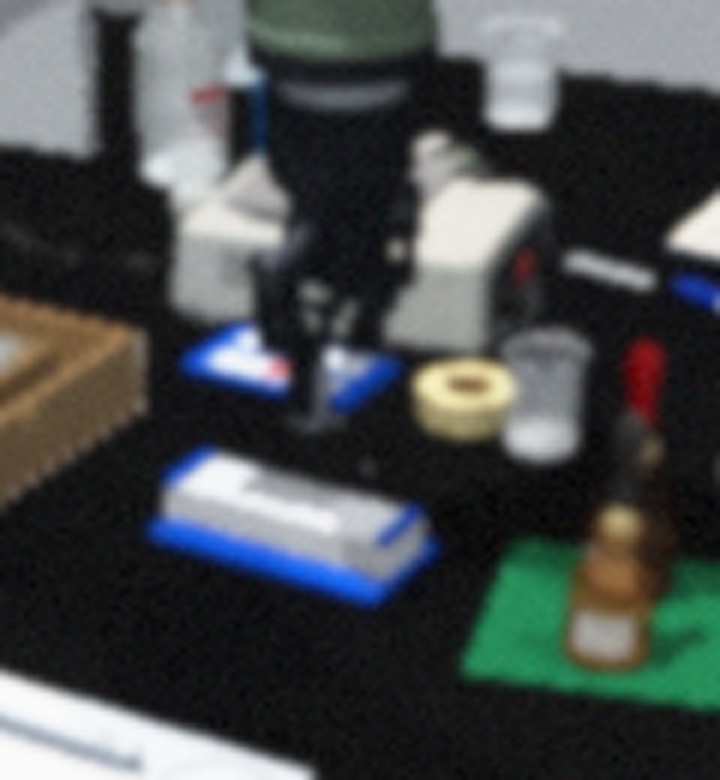

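View pics/t21.png

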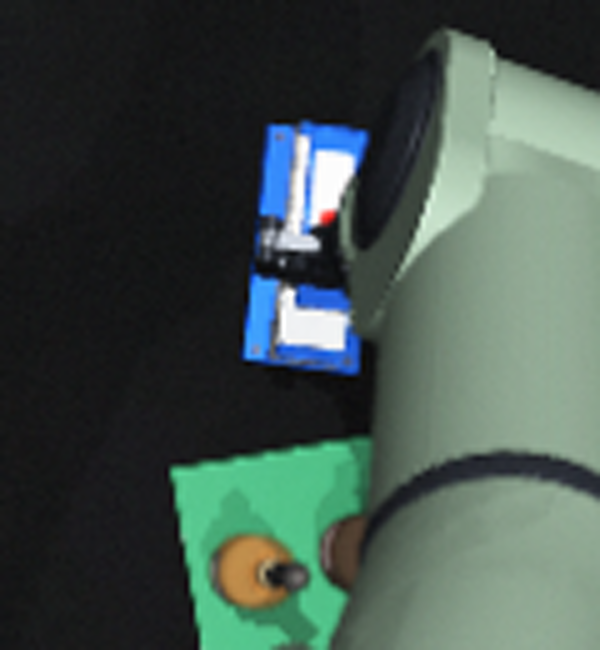

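```bash
python3 - <<'E'
from h import *
t=cam("top")
print(plane(t,[(424,169.3),(420,169)],.108).round(4))
E
```

```text
[[ 0.5608 -0.3086  0.108 ]
 [ 0.5615 -0.2973  0.108 ]]
```

>>> jog_arm(
  increments=[
    {"wx": 0, "wy": 0, "wz": 0, "x": 0.15, "y": -0.1, "z": 2, "claw": 50},
    {"wx": 0, "wy": 0, "wz": 0, "x": 0.15, "y": -0.1, "z": 4, "claw": 50},
    {"wx": 0, "wy": 0, "wz": 0, "x": 0.15, "y": -0.1, "z": 6, "claw": 50},
    {"wx": 0, "wy": 0, "wz": 0, "x": 0.15, "y": -0.1, "z": 6.8, "claw": 50},
    {"wx": 0, "wy": 0, "wz": 0, "x": 0.15, "y": -0.1, "z": 7.1, "claw": 50},
    {"wx": 0, "wy": 0, "wz": 0, "x": 0.15, "y": -0.1, "z": 7.1, "claw": 50},
  ],
)

```text
clock: 25.58
position: [0.5746, -0.3224, 0.019]
tool_rot: [-3.139, 0.002, -1.695]
force: [-0.3, 0.5, -0.3]
grip_width: 0.055
```

```bash
python3 g.py .5737 -.3215 .0147 -97.15;python3 - <<'E'
from h import *
s=cam("side");crop(s["pixels"],280,110,400,210,6,"pics/s22.png")
t=cam("top");crop(t["pixels"],395,125,455,195,8,"pics/t22.png")
E
```

```text
xyz cm [-0.08  0.1   0.43] w deg [-0.1  0.1  0. ] | at [ 0.5746 -0.3224  0.019 ] [-1.799e+02  1.000e-01 -9.710e+01] t 25.57 F [-0.3  0.5 -0.3] g 0.055
```

View pics/s22.png

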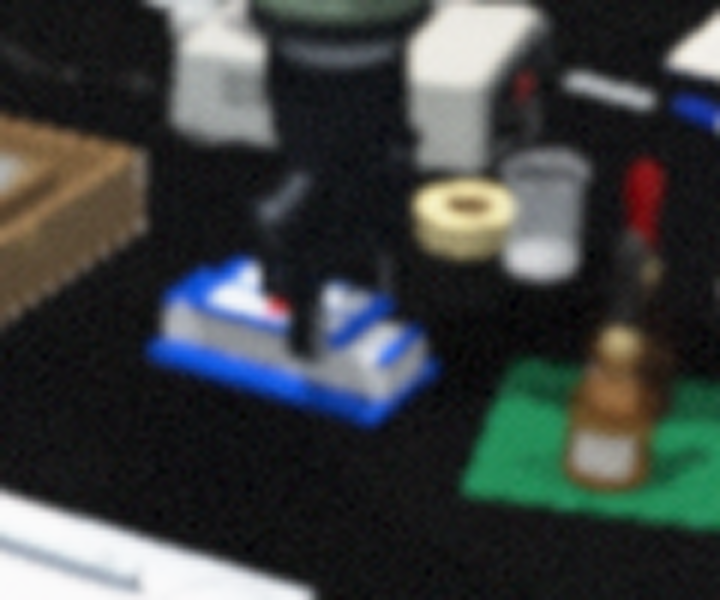

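View pics/t22.png

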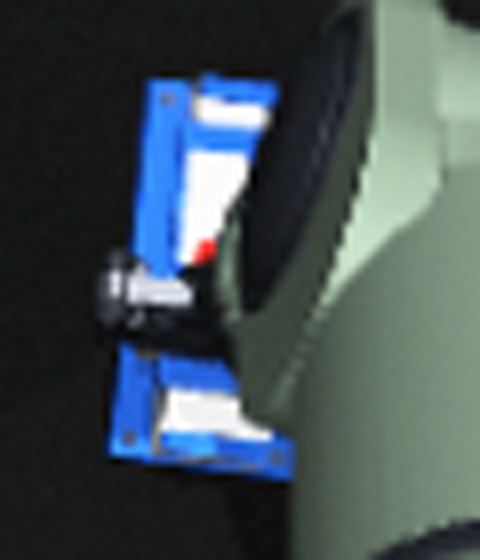

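>>> jog_arm(
  increments=[
    {"wx": 0, "wy": 0, "wz": 0, "x": -0.05, "y": 0.2, "z": 0, "claw": 50},
    {"wx": 0, "wy": 0, "wz": 0, "x": -0.05, "y": 0.4, "z": 0.1, "claw": 50},
    {"wx": 0, "wy": 0, "wz": 0, "x": -0.05, "y": 0.4, "z": 0.25, "claw": 50},
    {"wx": 0, "wy": 0, "wz": 0, "x": -0.05, "y": 0.4, "z": 0.4, "claw": 50},
    {"wx": 0, "wy": 0, "wz": 0, "x": -0.05, "y": 0.4, "z": 0.45, "claw": 50},
    {"wx": 0, "wy": 0, "wz": 0, "x": -0.05, "y": 0.4, "z": 0.45, "claw": 50},
  ],
)

```text
clock: 26.42
position: [0.5709, -0.3215, 0.0153]
tool_rot: [-3.139, 0.002, -1.695]
force: [-2.8, 1.6, 8.2]
grip_width: 0.0545
```

>>> jog_arm(
  increments=[
    {"wx": 0, "wy": 0, "wz": 0, "x": 0, "y": 0, "z": -0.05, "claw": 70},
    {"wx": 0, "wy": 0, "wz": 0, "x": 0, "y": 0, "z": -0.05, "claw": 85},
    {"wx": 0, "wy": 0, "wz": 0, "x": 0, "y": 0, "z": -0.05, "claw": 95},
    {"wx": 0, "wy": 0, "wz": 0, "x": 0, "y": 0, "z": -0.05, "claw": 95},
    {"wx": 0, "wy": 0, "wz": 0, "x": 0, "y": 0, "z": -1, "claw": 95},
    {"wx": 0, "wy": 0, "wz": 0, "x": 0, "y": 0, "z": -4, "claw": 95},
    {"wx": 0, "wy": 0, "wz": 0, "x": 0, "y": 0, "z": -9, "claw": 95},
    {"wx": 0, "wy": 0, "wz": 0, "x": 0, "y": 0, "z": -15, "claw": 95},
    {"wx": 0, "wy": 0, "wz": 0, "x": -4, "y": 0, "z": -21, "claw": 95},
    {"wx": 0, "wy": 0, "wz": 0, "x": -8, "y": 0, "z": -21, "claw": 50},
  ],
)

```text
clock: 27.68
position: [0.5813, -0.2429, 0.23]
tool_rot: [-3.133, 0.0, -1.697]
force: [0.4, 0.5, -1.5]
grip_width: 0.0649
```

```bash
python3 g.py .4073 -.2869 .225 0;python3 - <<'E'
from h import *
s=cam("side");crop(s["pixels"],280,110,400,210,6,"pics/s23.png")
t=cam("top");crop(t["pixels"],395,125,455,195,8,"pics/t23.png")
E
```

```text
xyz cm [ 6.56 16.71  0.35] w deg [ -0.4  -0.4 -97.2] | at [ 0.5813 -0.2429  0.23  ] [-179.5    0.   -97.2] t 27.68 F [ 0.4  0.5 -1.5] g 0.0649
```

View pics/s23.png

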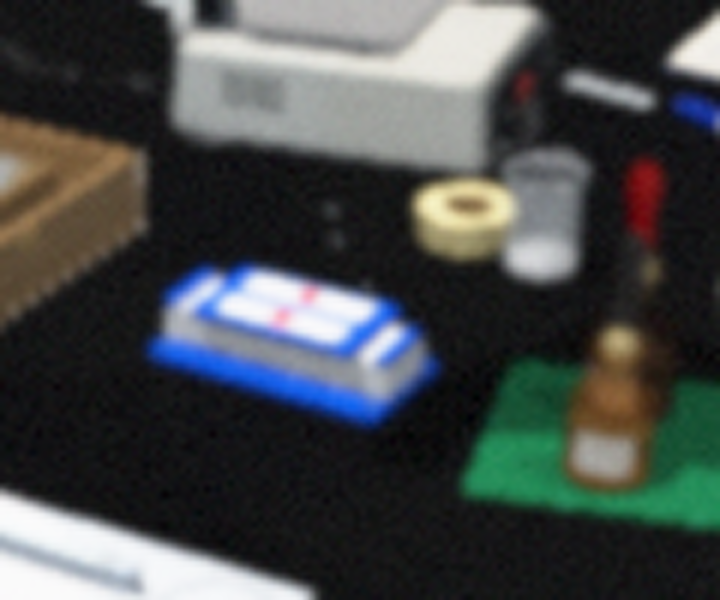

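View pics/t23.png

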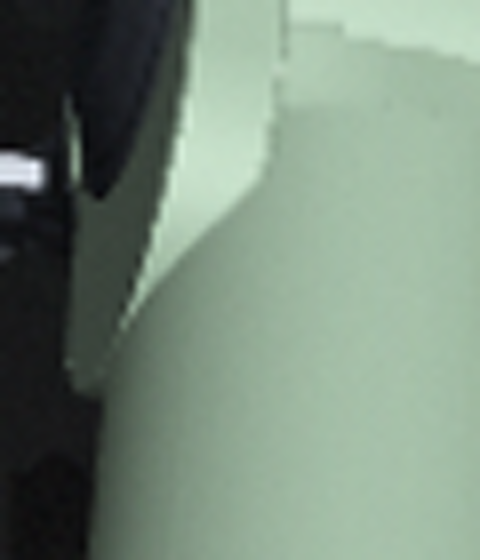

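>>> jog_arm(
  increments=[
    {"wx": -0.4, "wy": -0.4, "wz": -97.2, "x": 6.6, "y": 16.7, "z": 0.3, "claw": 50},
    {"wx": -0.4, "wy": -0.4, "wz": -97.2, "x": 6.6, "y": 16.7, "z": 0.3, "claw": 50},
    {"wx": -0.4, "wy": -0.4, "wz": -97.2, "x": 6.6, "y": 16.7, "z": 0.3, "claw": 50},
    {"wx": -0.4, "wy": -0.4, "wz": -97.2, "x": 6.6, "y": 16.7, "z": 0.3, "claw": 50},
    {"wx": -0.4, "wy": -0.4, "wz": -97.2, "x": 6.6, "y": 16.7, "z": 0.3, "claw": 50},
    {"wx": -0.4, "wy": -0.4, "wz": -97.2, "x": 6.6, "y": 16.7, "z": 0.3, "claw": 50},
    {"wx": -0.4, "wy": -0.4, "wz": -97.2, "x": 6.6, "y": 16.7, "z": 0.3, "claw": 50},
    {"wx": -0.4, "wy": -0.4, "wz": -97.2, "x": 6.6, "y": 16.7, "z": 0.3, "claw": 50},
    {"wx": -0.4, "wy": -0.4, "wz": -97.2, "x": 6.6, "y": 16.7, "z": 0.3, "claw": 50},
    {"wx": -0.4, "wy": -0.4, "wz": -97.2, "x": 6.6, "y": 16.7, "z": 0.3, "claw": 50},
  ],
)

```text
clock: 29.02
position: [0.4081, -0.2833, 0.224]
tool_rot: [-3.139, 0.002, 0.006]
force: [-0.8, -0.4, 0.6]
grip_width: 0.0427
```

```bash
python3 g.py .4073 -.2869 .0925 0
```

```text
xyz cm [-0.05  0.39 13.14] w deg [-0.2  0.1  0.4] | at [ 0.4081 -0.2833  0.224 ] [-1.798e+02  1.000e-01  4.000e-01] t 29.02 F [-0.8 -0.4  0.6] g 0.0427
```

>>> jog_arm(
  increments=[
    {"wx": -0.2, "wy": 0.1, "wz": 0.4, "x": -0.05, "y": 0.4, "z": 1, "claw": 50},
    {"wx": -0.2, "wy": 0.1, "wz": 0.4, "x": -0.05, "y": 0.4, "z": 4, "claw": 50},
    {"wx": -0.2, "wy": 0.1, "wz": 0.4, "x": -0.05, "y": 0.4, "z": 8, "claw": 50},
    {"wx": -0.2, "wy": 0.1, "wz": 0.4, "x": -0.05, "y": 0.4, "z": 11, "claw": 50},
    {"wx": -0.2, "wy": 0.1, "wz": 0.4, "x": -0.05, "y": 0.4, "z": 12.8, "claw": 50},
    {"wx": -0.2, "wy": 0.1, "wz": 0.4, "x": -0.05, "y": 0.4, "z": 13, "claw": 50},
    {"wx": -0.2, "wy": 0.1, "wz": 0.4, "x": -0.05, "y": 0.4, "z": 13.1, "claw": 50},
  ],
)

```text
clock: 29.9
position: [0.4075, -0.2871, 0.0932]
tool_rot: [3.141, 0.0, -0.002]
force: [0.6, -0.5, 0.3]
grip_width: 0.043
```

```bash
python3 g.py .4073 -.2869 .0925 0
```

```text
xyz cm [-0.02 -0.02  0.07] w deg [ 0.   0.  -0.1] | at [ 0.4075 -0.2871  0.0932] [ 1.8e+02  0.0e+00 -1.0e-01] t 29.9 F [ 0.6 -0.5  0.3] g 0.043
```

>>> jog_arm(
  increments=[
    {"wx": 0, "wy": 0, "wz": 0, "x": -0.02, "y": -0.02, "z": 0.05, "claw": 30},
    {"wx": 0, "wy": 0, "wz": 0, "x": -0.02, "y": -0.02, "z": 0.05, "claw": 20},
    {"wx": 0, "wy": 0, "wz": 0, "x": -0.02, "y": -0.02, "z": 0.05, "claw": 10},
    {"wx": 0, "wy": 0, "wz": 0, "x": -0.02, "y": -0.02, "z": 0.05, "claw": 5},
    {"wx": 0, "wy": 0, "wz": 0, "x": -0.02, "y": -0.02, "z": 0.05, "claw": 5},
  ],
  squeeze=25,
)

```text
clock: 30.52
position: [0.4076, -0.2871, 0.0932]
tool_rot: [3.14, -0.001, -0.002]
force: [-0.8, 0.1, 7.3]
grip_width: 0.0159
```

```bash
python3 g.py .52 .0081 .205 0
```

```text
xyz cm [ 11.19 -29.53 -11.21] w deg [ 0.1 -0.  -0.1] | at [ 0.4076 -0.2871  0.0932] [ 1.799e+02 -0.000e+00 -1.000e-01] t 30.52 F [-0.8  0.1  7.3] g 0.0159
```

>>> jog_arm(
  increments=[
    {"wx": 0, "wy": 0, "wz": 0, "x": 0, "y": 0, "z": -1.5, "claw": 5},
    {"wx": 0, "wy": 0, "wz": 0, "x": 0, "y": 0, "z": -5, "claw": 5},
    {"wx": 0, "wy": 0, "wz": 0, "x": 0, "y": 0, "z": -9, "claw": 5},
    {"wx": 0, "wy": 0, "wz": 0, "x": 1, "y": -3, "z": -11, "claw": 5},
    {"wx": 0, "wy": 0, "wz": 0, "x": 3, "y": -8, "z": -11.2, "claw": 5},
    {"wx": 0, "wy": 0, "wz": 0, "x": 5, "y": -13, "z": -11.2, "claw": 5},
    {"wx": 0, "wy": 0, "wz": 0, "x": 7, "y": -18, "z": -11.2, "claw": 5},
    {"wx": 0, "wy": 0, "wz": 0, "x": 9, "y": -23, "z": -11.2, "claw": 5},
    {"wx": 0, "wy": 0, "wz": 0, "x": 11, "y": -27.5, "z": -11.2, "claw": 5},
    {"wx": 0, "wy": 0, "wz": 0, "x": 11.2, "y": -29.5, "z": -11.2, "claw": 5},
  ],
)

```text
clock: 31.78
position: [0.5208, 0.0109, 0.2058]
tool_rot: [3.141, -0.002, 0.001]
force: [0.6, -0.4, -2.3]
grip_width: 0.0163
```

```bash
python3 g.py .5197 .0080 .1143 0
```

```text
xyz cm [-0.13  0.28  9.15] w deg [ 0.  -0.1  0. ] | at [0.5208 0.0109 0.2058] [ 1.8e+02 -1.0e-01  0.0e+00] t 31.77 F [ 0.6 -0.4 -2.3] g 0.0163
```

>>> jog_arm(
  increments=[
    {"wx": 0, "wy": 0, "wz": 0, "x": -0.15, "y": 0.2, "z": 3, "claw": 5},
    {"wx": 0, "wy": 0, "wz": 0, "x": -0.15, "y": 0.2, "z": 6, "claw": 5},
    {"wx": 0, "wy": 0, "wz": 0, "x": -0.15, "y": 0.2, "z": 8, "claw": 5},
    {"wx": 0, "wy": 0, "wz": 0, "x": -0.15, "y": 0.2, "z": 8.5, "claw": 5},
    {"wx": 0, "wy": 0, "wz": 0, "x": -0.15, "y": 0.2, "z": 8.6, "claw": 5},
    {"wx": 0, "wy": 0, "wz": 0, "x": -0.15, "y": 0.2, "z": 8.6, "claw": 5},
  ],
)

```text
clock: 32.52
position: [0.5199, 0.0088, 0.1207]
tool_rot: [3.141, -0.003, 0.001]
force: [0.5, -1.1, -0.7]
grip_width: 0.0161
```

```bash
python3 g.py .5197 .0080 .1143 0
```

```text
xyz cm [-0.02  0.08  0.64] w deg [ 0.  -0.2  0. ] | at [0.5199 0.0088 0.1207] [180.   -0.2   0. ] t 32.52 F [ 0.5 -1.1 -0.7] g 0.0161
```

>>> jog_arm(
  increments=[
    {"wx": 0, "wy": 0, "wz": 0, "x": -0.05, "y": 0.1, "z": 0.2, "claw": 5},
    {"wx": 0, "wy": 0, "wz": 0, "x": -0.05, "y": 0.1, "z": 0.4, "claw": 5},
    {"wx": 0, "wy": 0, "wz": 0, "x": -0.05, "y": 0.1, "z": 0.55, "claw": 5},
    {"wx": 0, "wy": 0, "wz": 0, "x": -0.05, "y": 0.1, "z": 0.6, "claw": 5},
    {"wx": 0, "wy": 0, "wz": 0, "x": -0.05, "y": 0.1, "z": 0.6, "claw": 5},
  ],
)

```text
clock: 33.15
position: [0.5194, 0.0078, 0.1147]
tool_rot: [3.141, -0.003, 0.001]
force: [0.3, 0.1, -1.4]
grip_width: 0.016
```

>>> jog_arm(
  increments=[
    {"wx": 0, "wy": 0, "wz": 0, "x": 0.03, "y": 0, "z": 0.05, "claw": 5},
    {"wx": 0, "wy": 0, "wz": 0, "x": 0.03, "y": 0, "z": 0.1, "claw": 5},
    {"wx": 0, "wy": 0, "wz": 0, "x": 0.03, "y": 0, "z": 0.1, "claw": 5},
  ],
)

```text
clock: 33.52
position: [0.5201, 0.008, 0.1142]
tool_rot: [3.141, -0.004, 0.001]
force: [-2.3, -1.3, 9.2]
grip_width: 0.0159
```

```bash
python3 g.py .52 .0081 .1143 0;python3 - <<'E'
from h import *
s=cam("side","pics/side24.png")
a=cv2.imread("pics/side0.png");b=cv2.imread("pics/side24.png")
w=np.hstack([cv2.resize(i[190:240,285:325],None,fx=9,fy=9,interpolation=cv2.INTER_CUBIC) for i in(a,b)]);cv2.imwrite("pics/cmp24.png",w)
for i in(a,b):
    h=cv2.cvtColor(cv2.GaussianBlur(i,(3,3),0),cv2.COLOR_BGR2HSV);m=cv2.inRange(h,(4,70,50),(25,255,255));m[:212]=0;m[235:]=0;m[:,:290]=0;m[:,312:]=0
    print(cv2.moments(m,True)["m10"]/m.astype(bool).sum(),cv2.moments(m,True)["m01"]/m.astype(bool).sum(),m.astype(bool).sum())
A,B=[cv2.cvtColor(i,cv2.COLOR_BGR2GRAY)[208:232,290:312].astype(np.float32) for i in(a,b)]
print(cv2.phaseCorrelate(A,B,cv2.createHanningWindow((22,24),cv2.CV_32F)))
E
```

```text
xyz cm [-0.01 -0.01 -0.01] w deg [ 0.  -0.2  0. ] | at [0.5201 0.008  0.1142] [180.   -0.2   0. ] t 33.52 F [-2.3 -1.3  9.2] g 0.0159
303.27814569536423 217.8543046357616 151
303.05847953216374 218.04093567251462 171
((0.6262039928686391, 0.34953742551124556), 0.4975759560863177)
```

View pics/cmp24.png

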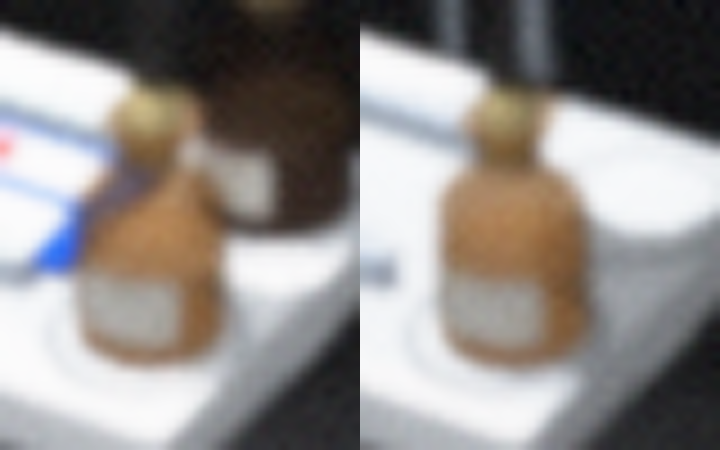

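>>> jog_arm(
  increments=[
    {"wx": 0, "wy": 0, "wz": 0, "x": 0, "y": 0, "z": -0.2, "claw": 5},
    {"wx": 0, "wy": 0, "wz": 0, "x": 0.1, "y": 0, "z": -0.2, "claw": 5},
    {"wx": 0, "wy": 0, "wz": 0, "x": 0.1, "y": 0, "z": -0.2, "claw": 5},
    {"wx": 0, "wy": 0, "wz": 0, "x": 0.1, "y": 0, "z": -0.05, "claw": 5},
    {"wx": 0, "wy": 0, "wz": 0, "x": 0.1, "y": 0, "z": 0, "claw": 5},
    {"wx": 0, "wy": 0, "wz": 0, "x": 0.1, "y": 0, "z": 0, "claw": 5},
  ],
)

```text
clock: 34.33
position: [0.5212, 0.0081, 0.1143]
tool_rot: [3.141, -0.004, 0.001]
force: [-0.4, -0.9, 2.3]
grip_width: 0.0162
```

>>> jog_arm(
  increments=[
    {"wx": 0, "wy": 0, "wz": 0, "x": 0, "y": 0, "z": -0.05, "claw": 30},
    {"wx": 0, "wy": 0, "wz": 0, "x": 0, "y": 0, "z": -0.05, "claw": 45},
    {"wx": 0, "wy": 0, "wz": 0, "x": 0, "y": 0, "z": -0.05, "claw": 50},
    {"wx": 0, "wy": 0, "wz": 0, "x": 0, "y": 0, "z": -2, "claw": 50},
    {"wx": 0, "wy": 0, "wz": 0, "x": 0, "y": 0, "z": -6, "claw": 50},
    {"wx": 0, "wy": 0, "wz": 0, "x": 0, "y": 0, "z": -11, "claw": 50},
    {"wx": 0, "wy": 0, "wz": 0, "x": 0, "y": 0, "z": -11, "claw": 50},
  ],
)

```text
clock: 35.2
position: [0.5222, 0.0083, 0.2275]
tool_rot: [3.141, -0.009, 0.0]
force: [0.1, -0.1, -0.2]
grip_width: 0.0428
```

```bash
python3 g.py .4195 -.3555 .225 0;python3 - <<'E'
from h import *
s=cam("side","pics/side25.png")
a=cv2.imread("pics/side0.png");b=cv2.imread("pics/side25.png")
w=np.hstack([cv2.resize(i[175:240,285:325],None,fx=9,fy=9,interpolation=cv2.INTER_CUBIC) for i in(a,b)]);cv2.imwrite("pics/cmp25.png",w)
E
```

```text
xyz cm [-10.29  36.38   0.17] w deg [ 0.  -0.5  0. ] | at [0.5222 0.0083 0.2275] [180.   -0.5   0. ] t 35.2 F [ 0.1 -0.1 -0.2] g 0.0428
```

View pics/cmp25.png

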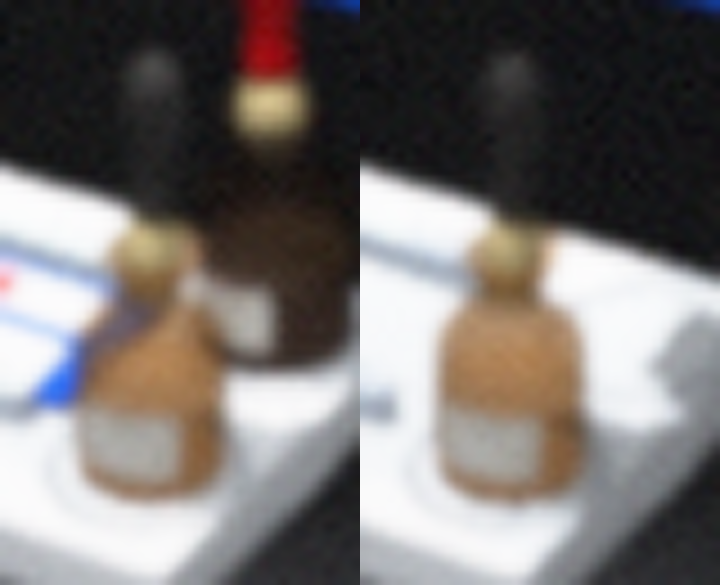

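Black bottle matches the start picture to well within a pixel. Now the red one.

>>> jog_arm(
  increments=[
    {"wx": 0, "wy": 0, "wz": 0, "x": -1.5, "y": 5, "z": -1, "claw": 50},
    {"wx": 0, "wy": -0.5, "wz": 0, "x": -3, "y": 11, "z": -1, "claw": 50},
    {"wx": 0, "wy": -0.5, "wz": 0, "x": -5, "y": 17, "z": -1, "claw": 50},
    {"wx": 0, "wy": -0.5, "wz": 0, "x": -6.5, "y": 23, "z": -1, "claw": 50},
    {"wx": 0, "wy": -0.5, "wz": 0, "x": -8.2, "y": 29, "z": -1, "claw": 50},
    {"wx": 0, "wy": -0.5, "wz": 0, "x": -10.3, "y": 34, "z": -1, "claw": 50},
    {"wx": 0, "wy": -0.5, "wz": 0, "x": -10.3, "y": 36.4, "z": -1, "claw": 50},
    {"wx": 0, "wy": -0.5, "wz": 0, "x": -10.3, "y": 36.4, "z": 0, "claw": 50},
    {"wx": 0, "wy": -0.5, "wz": 0, "x": -10.3, "y": 36.4, "z": 0, "claw": 50},
  ],
)

```text
clock: 36.38
position: [0.4181, -0.3548, 0.2237]
tool_rot: [-3.14, 0.004, 0.001]
force: [0.5, 1.0, 0.3]
grip_width: 0.0427
```

```bash
python3 g.py .4195 -.3555 .0989 0.2
```

```text
xyz cm [ 0.19  0.09 12.48] w deg [-0.1  0.2 -0.1] | at [ 0.4181 -0.3548  0.2237] [-1.799e+02  2.000e-01  1.000e-01] t 36.38 F [0.5 1.  0.3] g 0.0427
```

>>> jog_arm(
  increments=[
    {"wx": 0, "wy": 0.2, "wz": 0, "x": 0.2, "y": 0.1, "z": 4, "claw": 50},
    {"wx": 0, "wy": 0.2, "wz": 0, "x": 0.2, "y": 0.1, "z": 8, "claw": 50},
    {"wx": 0, "wy": 0.2, "wz": 0, "x": 0.2, "y": 0.1, "z": 11, "claw": 50},
    {"wx": 0, "wy": 0.2, "wz": 0, "x": 0.2, "y": 0.1, "z": 12.3, "claw": 50},
    {"wx": 0, "wy": 0.2, "wz": 0, "x": 0.2, "y": 0.1, "z": 12.5, "claw": 50},
    {"wx": 0, "wy": 0.2, "wz": 0, "x": 0.2, "y": 0.1, "z": 12.5, "claw": 50},
  ],
)

```text
clock: 37.12
position: [0.4202, -0.3558, 0.0997]
tool_rot: [-3.141, -0.0, 0.002]
force: [-0.5, -0.7, 0.8]
grip_width: 0.0428
```

```bash
python3 g.py .4195 -.3555 .0989 0.2
```

```text
xyz cm [-0.07 -0.03  0.08] w deg [-0.  -0.  -0.1] | at [ 0.4202 -0.3558  0.0997] [-1.8e+02 -0.0e+00  1.0e-01] t 37.12 F [-0.5 -0.7  0.8] g 0.0428
```

>>> jog_arm(
  increments=[
    {"wx": 0, "wy": 0, "wz": 0, "x": -0.07, "y": -0.03, "z": 0.08, "claw": 40},
    {"wx": 0, "wy": 0, "wz": 0, "x": -0.07, "y": -0.03, "z": 0.08, "claw": 30},
    {"wx": 0, "wy": 0, "wz": 0, "x": -0.07, "y": -0.03, "z": 0.08, "claw": 20},
    {"wx": 0, "wy": 0, "wz": 0, "x": -0.07, "y": -0.03, "z": 0.08, "claw": 10},
    {"wx": 0, "wy": 0, "wz": 0, "x": -0.07, "y": -0.03, "z": 0.08, "claw": 5},
    {"wx": 0, "wy": 0, "wz": 0, "x": -0.07, "y": -0.03, "z": 0.08, "claw": 5},
  ],
  squeeze=25,
)

```text
clock: 37.88
position: [0.4197, -0.3556, 0.0992]
tool_rot: [-3.142, -0.001, 0.001]
force: [-0.7, -0.2, 5.5]
grip_width: 0.0161
```

```bash
python3 g.py .5197 -.0646 .205 0.2
```

```text
xyz cm [ 10.05 -29.09 -10.57] w deg [-0.  -0.  -0.1] | at [ 0.4197 -0.3556  0.0992] [-1.8e+02 -0.0e+00  1.0e-01] t 37.88 F [-0.7 -0.2  5.5] g 0.0161
```

>>> jog_arm(
  increments=[
    {"wx": 0, "wy": 0, "wz": 0, "x": 0, "y": 0, "z": -1.5, "claw": 5},
    {"wx": 0, "wy": 0, "wz": 0, "x": 0, "y": 0, "z": -5, "claw": 5},
    {"wx": 0, "wy": 0, "wz": 0, "x": 0, "y": 0, "z": -9, "claw": 5},
    {"wx": 0, "wy": 0, "wz": 0, "x": 1, "y": -3, "z": -10.5, "claw": 5},
    {"wx": 0, "wy": 0, "wz": 0, "x": 3, "y": -8, "z": -10.5, "claw": 5},
    {"wx": 0, "wy": 0, "wz": 0, "x": 5, "y": -13, "z": -10.5, "claw": 5},
    {"wx": 0, "wy": 0, "wz": 0, "x": 7, "y": -18, "z": -10.5, "claw": 5},
    {"wx": 0, "wy": 0, "wz": 0, "x": 9, "y": -23, "z": -10.5, "claw": 5},
    {"wx": 0, "wy": 0, "wz": 0, "x": 10, "y": -27, "z": -10.5, "claw": 5},
    {"wx": 0, "wy": 0, "wz": 0, "x": 10.05, "y": -28.7, "z": -10.5, "claw": 5},
  ],
)

```text
clock: 39.12
position: [0.5201, -0.0659, 0.205]
tool_rot: [-3.141, -0.001, 0.005]
force: [-0.1, -0.1, -0.6]
grip_width: 0.0159
```

```bash
python3 g.py .5197 -.0646 .1201 0.2
```

```text
xyz cm [-0.05 -0.12  8.49] w deg [-0.  -0.1  0.1] | at [ 0.5201 -0.0659  0.205 ] [-1.8e+02 -1.0e-01  3.0e-01] t 39.12 F [-0.1 -0.1 -0.6] g 0.0159
```

>>> jog_arm(
  increments=[
    {"wx": 0, "wy": 0, "wz": 0, "x": -0.05, "y": -0.12, "z": 3, "claw": 5},
    {"wx": 0, "wy": 0, "wz": 0, "x": -0.05, "y": -0.12, "z": 6, "claw": 5},
    {"wx": 0, "wy": 0, "wz": 0, "x": -0.05, "y": -0.12, "z": 7.6, "claw": 5},
    {"wx": 0, "wy": 0, "wz": 0, "x": -0.05, "y": -0.12, "z": 8, "claw": 5},
    {"wx": 0, "wy": 0, "wz": 0, "x": -0.05, "y": -0.12, "z": 8.1, "claw": 5},
    {"wx": 0, "wy": 0, "wz": 0, "x": -0.05, "y": -0.12, "z": 8.1, "claw": 5},
  ],
)

```text
clock: 39.88
position: [0.5201, -0.0648, 0.1248]
tool_rot: [-3.141, -0.003, 0.004]
force: [-0.3, -0.3, -0.3]
grip_width: 0.0157
```

```bash
python3 g.py .5197 -.0646 .1201 0.2
```

```text
xyz cm [-0.04 -0.02  0.47] w deg [-0.  -0.1  0. ] | at [ 0.5201 -0.0648  0.1248] [-1.8e+02 -1.0e-01  2.0e-01] t 39.88 F [-0.3 -0.3 -0.3] g 0.0157
```

>>> jog_arm(
  increments=[
    {"wx": 0, "wy": 0, "wz": 0, "x": -0.06, "y": -0.02, "z": 0.2, "claw": 5},
    {"wx": 0, "wy": 0, "wz": 0, "x": -0.06, "y": -0.02, "z": 0.4, "claw": 5},
    {"wx": 0, "wy": 0, "wz": 0, "x": -0.06, "y": -0.02, "z": 0.47, "claw": 5},
    {"wx": 0, "wy": 0, "wz": 0, "x": -0.06, "y": -0.02, "z": 0.5, "claw": 5},
    {"wx": 0, "wy": 0, "wz": 0, "x": -0.06, "y": -0.02, "z": 0.5, "claw": 5},
  ],
)

```text
clock: 40.5
position: [0.52, -0.0645, 0.1202]
tool_rot: [-3.141, -0.003, 0.004]
force: [-0.6, 0.3, 6.0]
grip_width: 0.016
```

```bash
python3 - <<'E'
from h import *
s=cam("side","pics/side26.png")
a=cv2.imread("pics/side0.png");b=cv2.imread("pics/side26.png")
w=np.hstack([cv2.resize(i[162:227,295:335],None,fx=9,fy=9,interpolation=cv2.INTER_CUBIC) for i in(a,b)]);cv2.imwrite("pics/cmp26.png",w)
E
```

```text
(no output)
```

View pics/cmp26.png

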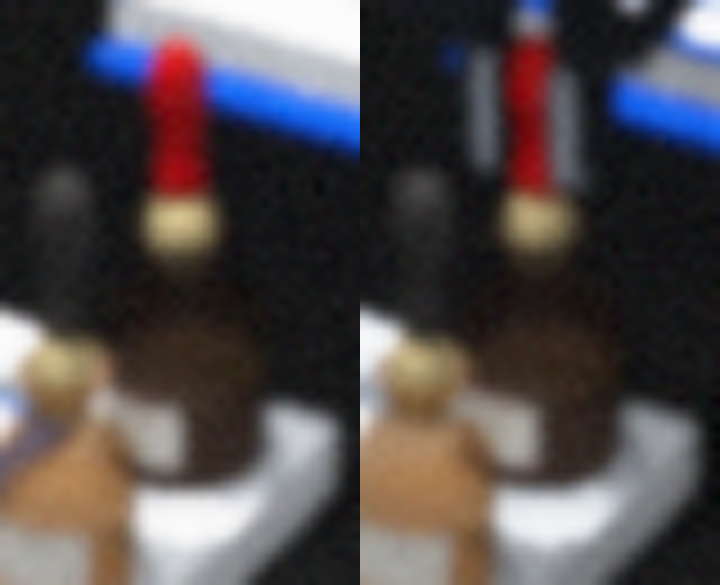

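Match (label edge 185 and 183 vs 543−360, foot likewise). Release and retreat upward and away.

>>> jog_arm(
  increments=[
    {"wx": 0, "wy": 0, "wz": 0, "x": 0, "y": 0, "z": -0.05, "claw": 30},
    {"wx": 0, "wy": 0, "wz": 0, "x": 0, "y": 0, "z": -0.05, "claw": 45},
    {"wx": 0, "wy": 0, "wz": 0, "x": 0, "y": 0, "z": -0.05, "claw": 50},
    {"wx": 0, "wy": 0, "wz": 0, "x": 0, "y": 0, "z": -2, "claw": 50},
    {"wx": 0, "wy": 0, "wz": 0, "x": 0, "y": 0, "z": -6, "claw": 50},
    {"wx": 0, "wy": 0, "wz": 0, "x": 0, "y": 0, "z": -11, "claw": 50},
    {"wx": 0, "wy": 0, "wz": 0, "x": 0, "y": 0, "z": -14, "claw": 50},
    {"wx": 0, "wy": 0, "wz": 0, "x": -2, "y": 5, "z": -14, "claw": 50},
    {"wx": 0, "wy": 0, "wz": 0, "x": -4, "y": 11, "z": -14, "claw": 50},
    {"wx": 0, "wy": 0, "wz": 0, "x": -6, "y": 17, "z": -14, "claw": 50},
  ],
)

```text
clock: 41.8
position: [0.4599, -0.2351, 0.2602]
tool_rot: [-3.142, -0.004, 0.005]
force: [0.6, -0.3, -0.7]
grip_width: 0.0429
```

>>> jog_arm(
  increments=[
    {"wx": 0, "wy": 0, "wz": 0, "x": -3, "y": 6, "z": 0, "claw": 50},
    {"wx": 0, "wy": 0, "wz": 0, "x": -6, "y": 12, "z": 0, "claw": 50},
    {"wx": 0, "wy": 0, "wz": 0, "x": -9, "y": 18, "z": 0, "claw": 50},
    {"wx": 0, "wy": 0, "wz": 0, "x": -12, "y": 24, "z": 0, "claw": 50},
    {"wx": 0, "wy": 0, "wz": 0, "x": -14, "y": 28, "z": 0, "claw": 50},
    {"wx": 0, "wy": 0, "wz": 0, "x": -14, "y": 28, "z": 0, "claw": 50},
  ],
)

```text
clock: 42.55
position: [0.3176, -0.5194, 0.2587]
tool_rot: [3.141, -0.002, -0.001]
force: [0.3, 0.9, -0.3]
grip_width: 0.0428
```

```bash
python3 - <<'E'
from h import *
s=cam("side","pics/side27.png");t=cam("top","pics/top27.png")
a=cv2.imread("pics/side0.png");b=cv2.imread("pics/side27.png");c=cv2.imread("pics/top0.png");d=cv2.imread("pics/top27.png")
w=np.hstack([cv2.resize(i[162:240,285:335],None,fx=7,fy=7,interpolation=cv2.INTER_CUBIC) for i in(a,b)]);cv2.imwrite("pics/cmp27.png",w)
w=np.vstack([cv2.resize(i[170:202,298:352],None,fx=9,fy=9,interpolation=cv2.INTER_CUBIC) for i in(c,d)]);cv2.imwrite("pics/cmp27t.png",w)
cv2.imwrite("pics/st27.png",cv2.resize(d[120:260,280:470],None,fx=4,fy=4,interpolation=cv2.INTER_CUBIC))
E
```

```text
(no output)
```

View pics/cmp27.png

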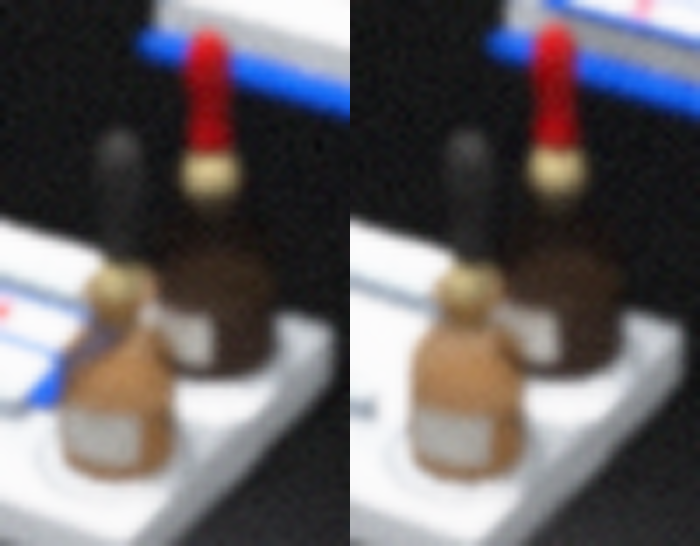

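View pics/cmp27t.png

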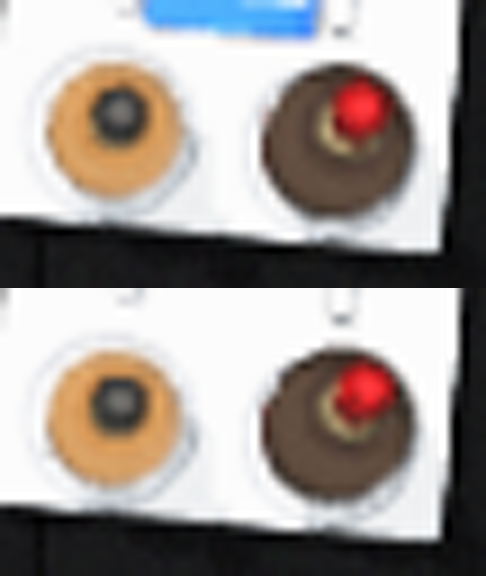

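View pics/st27.png

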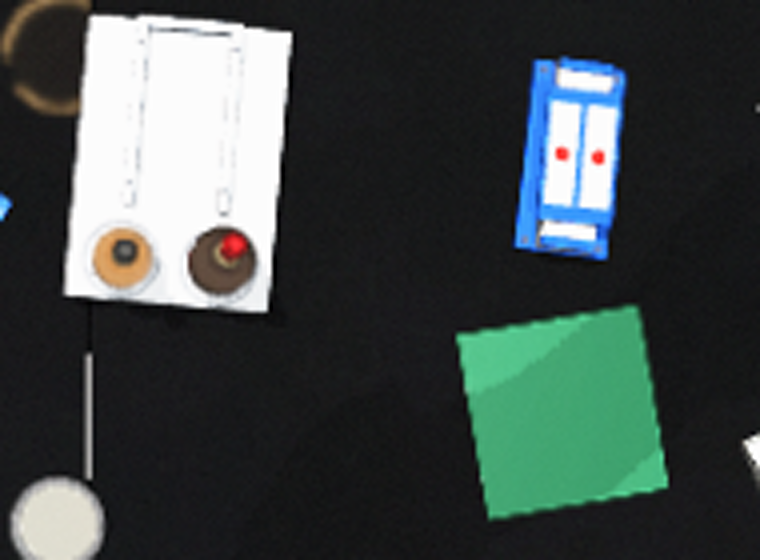

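Both bottles stand upright at their start positions: bodies at top-view (310,184) and (335,185), within about 0.5 px of the first pictures. The carrier lies flat on the blue stand at (425,158), with a white gap at both end lips. Handing in.

```bash
python3 -c "
from workcell import bot
print(bot.job_done())"
```

```text
the job is handed in; nothing more can be done
None
```

The job is done and handed in at about 42.7 s of the 134 s allowed; the hand-in reported no verdict.

- **What I did:** I stood the red and black bottles on the green mat, then pushed the larger blue carrier out until about 42 mm overhung the tray's front edge. I gripped it across its width and laid it on the blue stand. Then I put the black bottle and then the red bottle back at their recorded pick-up positions. The black bottle was first set down about 1 mm off, so I moved it before letting go.
- **Last checks:**
  - **Bottles:** in the final pictures both stand upright on the tray, and their bodies match the starting pictures to about half a pixel, roughly 1 to 1.5 mm.
  - **Carrier:** it lies flat along the blue stand, with a visible gap at both end lips.
  - **Forces and clearance:** wrist force readings stayed under 20 N, and the arm was clear of everything at hand-in.
- **Small disagreement:** the red and black teat tops appear about half a pixel off in the final top view, while the bodies coincide. That is about the limit of what the pictures can show. No check failed.

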